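# Fold away the fretting jig's bar and level the frets

## Task

The frets glued into this guitar neck have set: fold the jointed hold-down bar away one section at a time, the tip section back over the middle one first, then both over the root section, and then swing the folded bar a quarter turn off the neck towards the robot. Put every wooden caul from the fretboard into the tray, none on top of another. Then run the levelling block straight along the frets from the nut (headstock) end to the heel end, covering the whole fretboard, with its sprung handle steadily pressed about half-way down, and put it back wholly on its cork pad without disturbing the other things on the bench.

Things in the scene. Friction and masses are not known exactly. Their poses are not given: they have to be found in the camera images.
- jig: Fixed fretting jig, guitar neck face up on it. Origin on the bench under the fretboard's middle; +y along the neck to the heel end, where a steel post (radius 13) stands at y 225; -y to nut and headstock (to y -350, lower). Neck lies across in front of the robot, -x is the robot's side. Dark fretboard: 380 long (y -190 to 190), 50 wide, flat top 50 above the bench.
- root_pivot (a point): Centre of the root section's pivot on the post, 86 above the bench. Hold-down bar: three aluminium sections 24 wide, 8 thick, joined by upright pivots, each one level higher: root (130 between pivots, underside 82 above the bench), middle (130, underside 91), tip (95 long, underside 100). They start stretched out over the neck from post towards headstock, 2 above the cauls.
- bar_root (a joint): Angle of the root section about the post: 0 = along the neck over the fretboard, grows as it swings towards the robot (clockwise from above); stop at 1.75 rad. Starts at 0 to 0.1. It stays where it is left; dry friction 0.8 N m.
- bar_mid (a joint): Angle of the middle section against the root section: 0 = stretched out in line, 3.14 = folded back flat over the root section (stop). It folds by way of the robot's side (clockwise from above). Starts at 0 to 0.2. Dry friction 0.25 N m; stays where left.
- bar_tip (a joint): Angle of the tip section against the middle section: 0 = stretched out, 3.14 = folded back flat over the middle section (stop). It folds by way of the side away from the robot (anticlockwise from above). Starts at 0 to 0.3. Dry friction 0.08 N m; stays where left.
- root_knob_mid (a point): Middle of the root section's knob, which stands on the axis of the pivot between root and middle sections, 130 from the post's axis. This point is 116 above the bench; knob from 100 to 132. With the bar folded the tip section's knob stands 50 from it, towards the post.
- mid_knob_mid (a point): Middle of the middle section's knob, which stands on the axis of the pivot between middle and tip sections, 130 from the root knob's axis. This point is 125 above the bench; knob from 109 to 141. Folded, it stands above the post.
- tip_knob_mid (a point): Middle of the tip section's knob, 80 from the mid knob's axis, 15 from the section's free end. This point is 125 above the bench; knob from 109 to 141. All three knobs are black, 18 in diameter, 32 tall, and turn freely about their own upright axes, so a knob can be held in a fixed grip while its section swings.
- tray: Low grey open tray, fixed; outside 125 (its x) by 215 (its y) by 20 high, walls and floor 4 thick. Origin at the centre of its underside. Lies between robot and neck, left or right.
- pad: Fixed flat cork pad 110 (its x) by 180 (its y) by 3 thick, the levelling block's place. Origin at the centre of its underside.
- block: Fret levelling block: aluminium bar 36 (its x) by 120 (its y) by 22 high, about 0.27 kg with its handle, abrasive underneath. Origin at the centre of its underside. Above it stands a wooden handle 20 (x) by 60 (y) by 30 tall, its top 64 and its underside 34 above the block's underside, on springs.
- handle_mid (a point): Centre of the levelling block's handle, 49 above the block's underside when not pressed.
- handle (a joint): How far the handle is pressed down into its springs, in m: 0 = free, 0.012 = bottomed. Spring 1200 N/m, so half-way takes about 7 N. Lifting by the handle lifts the block.
- caul0: Wooden caul (pressing block) with a cork sole, 44 (its x) by 40 (its y) by 30 high, about 60 g. Origin at its own centre, 15 above its underside. Starts flat on the fretboard under the bar, its x across the neck. Two to four of the four are present; counted from the headstock end this is number 1.
- caul1: Wooden caul (pressing block) with a cork sole, 44 (its x) by 40 (its y) by 30 high, about 60 g. Origin at its own centre, 15 above its underside. Starts flat on the fretboard under the bar, its x across the neck. Two to four of the four are present; counted from the headstock end this is number 2.
- caul2: Wooden caul (pressing block) with a cork sole, 44 (its x) by 40 (its y) by 30 high, about 60 g. Origin at its own centre, 15 above its underside. Starts flat on the fretboard under the bar, its x across the neck. Two to four of the four are present; counted from the headstock end this is number 3.
- caul3: Wooden caul (pressing block) with a cork sole, 44 (its x) by 40 (its y) by 30 high, about 60 g. Origin at its own centre, 15 above its underside. Starts flat on the fretboard under the bar, its x across the neck. Two to four of the four are present; counted from the headstock end this is number 4.
- polish: Small amber bottle, 52 in diameter, 85 high, loose on the bench; not part of the job, leave it where it is. Origin at its underside on its axis.
- pick_tin: Round steel tin, 56 in diameter, 35 high, loose on the bench; not part of the job, leave it where it is. Origin at its underside on its axis.
- driver: Screwdriver 160 long, loose on the bench; not part of the job, leave it where it is. Origin at its underside.
- wrench: Small wrench 130 long, loose on the bench; not part of the job, leave it where it is. Origin at its underside.
- tuner: Black clip tuner 35 by 55 by 22, loose on the bench; not part of the job, leave it where it is. Origin at its underside.
- capo: Guitar capo 85 long, 12 high, loose on the bench; not part of the job, leave it where it is. Origin at its underside.
- mug: White mug 76 in diameter, 90 high, loose on the bench; not part of the job, leave it where it is. Origin at its underside on its axis.
There are look-alikes about, which are no part of the job. What is shaped like the caul0 but blue is not meant. There is more than one size of the pad; the job needs the larger.

How it is judged:
On the way, in this order (a step that is already met when the one before it is completed fails the run):
1. the tip section is folded back over the middle one, the other two still stretched out over the neck (value of joint bar_tip above 2.85 rad and value of joint bar_mid below 0.6 rad and value of joint bar_root below 0.5 rad), for 0.2 s.
2. middle and tip sections are folded back over the root section, which still lies over the neck (value of joint each of bar_tip, bar_mid above 2.85 rad and value of joint bar_root below 0.6 rad), for 0.2 s.
3. the folded bar is swung off the neck by about a quarter turn (1.35 rad or more) (value of joint each of bar_tip, bar_mid above 2.85 rad and value of joint bar_root above 1.35 rad), for 0.2 s.
4. every caul lies in the tray, none on another (x of caul0 in the frame of tray between -0.0585 and 0.0585 m and y of caul0 in the frame of tray between -0.1035 and 0.1035 m and z of each of caul0, caul1, caul2, caul3 in the frame of tray below 0.038 m and linear speed of each of caul0, caul1, caul2, caul3 below 0.02 m/s and x of caul1 in the frame of tray between -0.0585 and 0.0585 m and y of caul1 in the frame of tray between -0.1035 and 0.1035 m and x of caul2 in the frame of tray between -0.0585 and 0.0585 m and y of caul2 in the frame of tray between -0.1035 and 0.1035 m and x of caul3 in the frame of tray between -0.0585 and 0.0585 m and y of caul3 in the frame of tray between -0.1035 and 0.1035 m), for 0.2 s.
5. the block presses on the frets at the nut end (4 to 18 N), its end within 15 mm of the fretboard's, or beyond (y of block in the frame of jig below -0.115 m and x of block in the frame of jig between -0.015 and 0.015 m and angle between the y axis of block and the y axis of jig, either way round below 0.15 rad and angle between the z axis of block and the z axis of jig, either way round below 0.06 rad and contact force between block and jig between 4.2 and 18 N), for 0.1 s.
6. it presses a quarter of the way along (y of block in the frame of jig between -0.09 and -0.03 m and x of block in the frame of jig between -0.015 and 0.015 m and angle between the y axis of block and the y axis of jig, either way round below 0.15 rad and angle between the z axis of block and the z axis of jig, either way round below 0.06 rad and contact force between block and jig between 4.2 and 18 N), for 0.1 s.
7. it presses on the middle (y of block in the frame of jig between -0.03 and 0.03 m and x of block in the frame of jig between -0.015 and 0.015 m and angle between the y axis of block and the y axis of jig, either way round below 0.15 rad and angle between the z axis of block and the z axis of jig, either way round below 0.06 rad and contact force between block and jig between 4.2 and 18 N), for 0.1 s.
8. it presses three quarters of the way along (y of block in the frame of jig between 0.03 and 0.09 m and x of block in the frame of jig between -0.015 and 0.015 m and angle between the y axis of block and the y axis of jig, either way round below 0.15 rad and angle between the z axis of block and the z axis of jig, either way round below 0.06 rad and contact force between block and jig between 4.2 and 18 N), for 0.1 s.
9. it presses at the heel end, its end within 15 mm of the fretboard's, or beyond (y of block in the frame of jig above 0.115 m and x of block in the frame of jig between -0.015 and 0.015 m and angle between the y axis of block and the y axis of jig, either way round below 0.15 rad and angle between the z axis of block and the z axis of jig, either way round below 0.06 rad and contact force between block and jig between 4.2 and 18 N), for 0.1 s.
At the end, for the whole second after the job is handed in: Bar folded (tip and middle joints over 2.85 rad) and swung off (root over 1.35); every present caul at rest in the tray, none stacked (centre under 38 mm above the tray's underside); block flat on its pad, centre within 37 mm (x) and 30 mm (y) of the pad's centre (all of step 3 and all of step 4 and x of block in the frame of pad between -0.037 and 0.037 m and y of block in the frame of pad between -0.03 and 0.03 m and z of block in the frame of pad between -0.001 and 0.007 m and angle between block's own z axis and vertical below 0.08 rad and linear speed of block below 0.02 m/s); the robot touches nothing.
It fails at once if a bystander is moved more than 4 cm (distance of any of polish, pick_tin, driver, wrench, tuner, capo, mug from where it was at the start of the episode above 0.04 m).
Of caul0, caul1, caul2, caul3 only 2 to 4 are there at a start; the rules pass over those that are not, and their reading is None.
At some moment in a run one of block may be knocked a few centimetres aside while the robot is not near it.
Once in a run the grip may slacken for a moment while it holds something.
It also fails if it takes over 210 s, if anything falls off the work surface, if the arm or the gripper's body presses on something with over 40 N, if the wrist force passes 120 N, or if a joint passes its speed limit or range.

## Robot

A 6-joint arm with a two-finger parallel gripper is mounted at the origin on the work surface. World frame = base frame: x ahead of the robot, y to its left, z up, the work surface at z = 0. Lengths are in m, angles in rad, forces in N, time in s.
With the tool pointing down it reaches from about 0.35 to 0.975 m from the base axis. Payload 4.9 kg.
Tool frame: the origin (TCP) lies midway between the tips of the shut fingers; the grasp point (between the pads) lies 19 mm behind it; z points along the fingers, y is the line along which they close (so a half turn about z gives the same grasp; the last joint's range is limited). The gripper opens to 85 mm and grips with 20 to 120 N. Pads are 22 mm wide; open, the fingers measure 114 mm over their backs; the gripper's body (76 mm by 85 mm) begins 54 mm behind the grasp point. The pads swing forward as they close: fully open they stand 13 mm farther back than shut.
Start: joints at [1.001, 0.053, 1.613, -0, 1.476, -0.119], TCP at [0.272, 0.563, 0.192] pointing down, gripper open.
Joint ranges: [-3.01, 3.01], [-1.01, 2.22], [0.06, 2.58], [-1.02, 4.17], [0.09, 2.62], [-3.14, 3.14]. Speed limits (rad/s): [2.57, 2.57, 3.14, 3.14, 3.14, 3.14].

## Interface

Orientations are given as a unit quaternion [w, x, y, z].
In Python, from plant import state, grab_frame, job_done, cut_out, place_of gives the robot as it stands.
- The arm moves only by the tool jog_arm, never from a script. Its argument "motion" is text: rows parted by semicolons, each of 7 numbers parted by spaces: the opening in per cent of the stroke, from 0 (shut) to 100 (fully open), then the shift along the tool's x, y, z as a fraction of full scale, then the turn, a rotation vector about the tool's x, y, z as a fraction of full scale. A call has exactly 5 rows; each row is the pose to reach, as a shift and turn from the pose commanded when the call began, along the tool's axes at that moment; what a row does not reach only later rows make up. Full scale, the value 1, is 50 cm for a shift and 1.5 rad for a turn. A row lasts 1/8 s, in which the tool goes at most 62.5 mm and 10.7 degrees, less where a joint would pass 70% of its speed; a pose out of reach is approached as far as the arm can. A call with a number of a shift or a turn outside -1 to 1 is refused whole. A call with a gripper value outside its range is refused whole. The fingers move at their own pace and stop on an object; the grip force is fixed at half the most. Time passes only in rows, so rows that repeat a pose let the fingers close, or fill a call up. It gives the time, the measured TCP pose, the force, the opening and the grip force at its end, in the units of the state.
- state(): the state, without advancing time (a new reading comes with each control period).
- grab_frame(name): name is "scene" or "top"; returns a dict with "color" (480x640x3 uint8, red, green, blue), "range_z" (480x640 float32, m along the optical axis (not along the pixel's ray), 0 where there is no reading), "intrinsics" (3x3 intrinsics, pixels), "world_from_camera" (4x4, takes a point from camera to world coordinates). Camera axes: x right, y up, looking along -z (the intrinsics and any distortion apply to the point x, -y, -z); pixel columns grow to the right and rows downward; lengths in m; the calibration is good to about 2 mm. A picture is of the moment at which its call begins.
- job_done(): hands the job in; it is judged then, once.
Trained networks look in the newest picture that a camera, given by its name, has taken for a name from the list of things; names that differ only in an ending like _2 or _b are one class to them, and where a whole thing is asked for, a point or a joint stands for the part that bears it (a point fixed in the world has none). Each returns a list of dicts, best first, with "p" (0 to 1); they miss things now and then, are a little off and sometimes report something else, mostly with a low value. They report only what shows in the picture. A call takes as long as a camera call. They do not tell look-alikes from the thing itself.
- cut_out(camera, thing): "pixels" (480x640 bool, what is visible of it).
- place_of(camera, thing): "at" ([x, y, z] in m, in world coordinates, good to about 4 mm: a listed point, or the origin of a listed thing).
The state is a dict: "time": time; "joint_pos": joint angles; "joint_vel": joint speeds; "joint_efforts": joint torques, N m; "tool_pos": TCP position; "tool_rot": TCP orientation; "contact_force": force on the tool from outside, world axes, zero at the start; "ft_torque": the same for the moment, N m; "gripper_width": opening from 0.0 (shut) to 1.0 (fully open); "grasp_force": force on a finger pad.
Only numpy, scipy, OpenCV 4.12 (cv2) and the standard library are available. Lean on these libraries where they do the work, as an engineer would, in place of code of your own. Each camera call takes 0.05 s, during which the arm holds its last target. There are 200 camera calls.

## Working session

There is one attempt and no reset: what is moved stays moved. The work goes in short steps, Python scripts to look and compute and a tool call to move; the robot and the scene stay as the last step left them, time stands still between calls to the robot, and variables do not carry over. Pictures are saved under pics/ and viewed, at most 14 in all, crops included, and the job is handed in when it is done.

Besides the shell and the picture viewer there is one more tool, called after "Emit:" in YAML: its name, and indented under it one key for each argument. jog_arm: Moves the arm, as the interface text tells. Shift numbers are shares of 50 cm and turn numbers shares of 1.5 rad, none past 1 either way. Its arguments: {"type":"object","properties":{"motion":{"type":"string"}},"required":["motion"]}

```bash
ls; mkdir -p pics; cat > h.py <<'E'
import numpy as np,cv2
from plant import *
def save(name,fn,crop=None,s=1):
    f=grab_frame(name);im=f["color"][:,:,::-1]
    if crop: x0,y0,x1,y1=crop; im=im[y0:y1,x0:x1]
    cv2.imwrite("pics/"+fn,cv2.resize(im,None,fx=s,fy=s,interpolation=cv2.INTER_CUBIC));return f
def proj(f,p):
    T=np.linalg.inv(f["world_from_camera"]);c=T[:3,:3]@np.array(p)+T[:3,3]
    K=f["intrinsics"];return (K@np.array([c[0],-c[1],-c[2]])/-c[2])[:2]
def cloud(f):
    K=f["intrinsics"];v,u=np.mgrid[:480,:640];z=f["range_z"]
    P=np.stack([(u-K[0,2])/K[0,0]*z,-(v-K[1,2])/K[1,1]*z,-z],-1)
    W=f["world_from_camera"];P=P@W[:3,:3].T+W[:3,3];P[z==0]=np.nan;return P
E
python3 - <<'E'
from h import *
s=state();print({k:np.round(v,3) for k,v in s.items()})
for c in("top","scene"):
    f=save(c,c+"0.png");print(c,np.round(f["world_from_camera"],3).tolist(),f["intrinsics"].tolist())
    for t in "jig root_pivot root_knob_mid mid_knob_mid tip_knob_mid tray pad block handle_mid caul0 polish pick_tin driver wrench tuner capo mug".split():
        print(c,t,[(np.round(r["at"],3).tolist(),round(float(r["p"]),2),proj(f,r["at"]).astype(int).tolist()) for r in place_of(c,t)])
E
```

```text
pics
{'time': np.float64(0.0), 'joint_pos': array([ 1.001,  0.053,  1.614, -0.   ,  1.476, -0.119]), 'joint_vel': array([-0.001, -0.001, -0.001, -0.   ,  0.   , -0.001]), 'joint_efforts': array([ 2.0000e-03, -3.9368e+01, -3.7018e+01,  0.0000e+00,  7.0000e-03,
        0.0000e+00]), 'tool_pos': array([0.272, 0.562, 0.191]), 'tool_rot': array([-0.   ,  0.223,  0.975, -0.001]), 'contact_force': array([0.924, 0.064, 0.006]), 'ft_torque': array([ 0.02 ,  0.039, -0.026]), 'grasp_force': np.float64(0.0), 'gripper_width': np.float64(1.001)}
top [[-0.013, 0.997, -0.074, 0.401], [-1.0, -0.015, -0.026, -0.043], [-0.027, 0.074, 0.997, 1.335], [0.0, 0.0, 0.0, 1.0]] [[493.5888579860804, 0.0, 314.54270923178564], [0.0, 493.5888579860804, 243.6689979483394], [0.0, 0.0, 1.0]]
top jig [([0.565, 0.014, -0.003], 0.7, [305, 220]), ([0.574, 0.237, 0.081], 0.38, [217, 213])]
top root_pivot [([0.578, 0.237, 0.082], 0.95, [217, 212]), ([0.522, -0.017, 0.122], 0.71, [316, 230])]
top root_knob_mid [([0.436, -0.246, 0.0], 0.51, [402, 266]), ([0.558, 0.111, 0.121], 0.48, [264, 217]), ([0.709, 0.172, -0.001], 0.35
[... 2234 characters left out ...]
0 [([0.701, -0.101, 0.019], 0.84, [275, 336]), ([0.567, -0.017, 0.067], 0.69, [322, 273]), ([0.563, -0.095, 0.065], 0.68, [284, 271]), ([0.567, 0.052, 0.067], 0.68, [356, 274])]
scene polish [([0.707, -0.261, 0.005], 0.76, [192, 340]), ([0.568, 0.051, 0.066], 0.37, [355, 275])]
scene pick_tin [([0.724, 0.005, 0.006], 0.75, [330, 352])]
scene driver [([0.559, 0.106, 0.116], 0.67, [384, 253]), ([0.71, 0.169, 0.0], 0.58, [416, 351])]
scene wrench [([0.363, 0.26, -0.004], 0.96, [441, 244]), ([0.53, -0.441, -0.0], 0.4, [126, 278])]
scene tuner [([0.44, -0.243, 0.002], 0.38, [223, 255])]
scene capo [([0.537, -0.442, -0.002], 0.96, [124, 281])]
scene mug [([0.452, 0.395, -0.002], 0.84, [506, 270])]
```

View pics/top0.png

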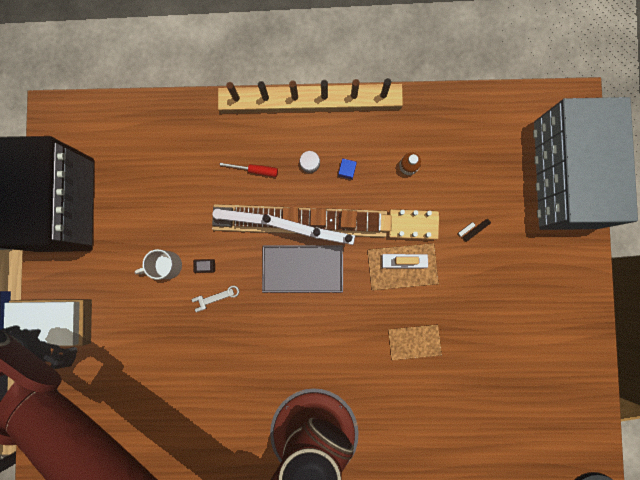

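View pics/scene0.png

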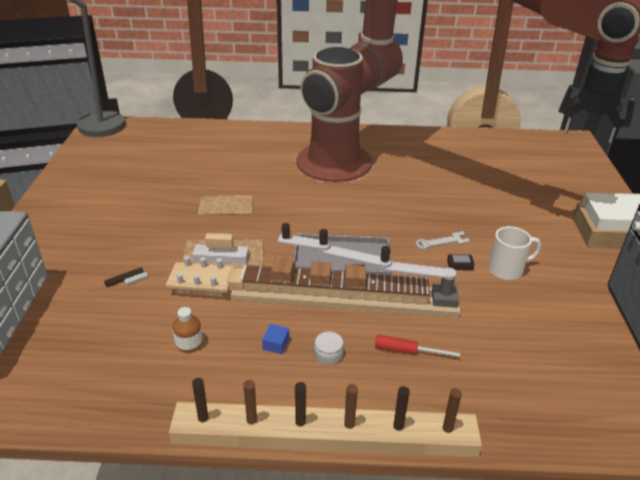

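The top view shows three wooden cauls at about (291,216), (316,215) and (347,219). The blue one at (347,169) is a decoy. The tray is at (303,268). Two cork pads show: (403,265), the larger one with the block on it, and (414,340), the smaller. The larger fits the job. Next I'll refine the geometry from depth.

```bash
cat >> h.py <<'E'
def rect(P,m,zmin,zmax,box,minn=8):
    """clusters of points in height band & xy box -> centre, size, yaw"""
    x0,x1,y0,y1=box
    k=(P[...,2]>zmin)&(P[...,2]<zmax)&(P[...,0]>x0)&(P[...,0]<x1)&(P[...,1]>y0)&(P[...,1]<y1)
    if m is not None:k&=m
    n,l=cv2.connectedComponents(k.astype(np.uint8));o=[]
    for i in range(1,n):
        q=P[l==i]
        if len(q)<minn: continue
        r=cv2.minAreaRect((q[:,:2]*1000).astype(np.float32))
        o.append((len(q),np.round(r[0],1).tolist(),np.round(r[1],0).tolist(),round(r[2],1),np.round(q.mean(0)*1000,1).tolist()))
    return o
E
python3 - <<'E'
from h import *
for c in("top","scene"):
    f=grab_frame(c);P=cloud(f)
    print(c,"knobs",rect(P,None,.116,.15,(.4,.65,-.2,.3)))
    print("post/bar",rect(P,None,.08,.115,(.4,.65,-.2,.3)))
    print("cauls",rect(P,None,.07,.084,(.5,.65,-.2,.2)))
    print("board",rect(P,None,.044,.058,(.5,.65,-.25,.3),40))
    print("block",rect(P,None,.018,.03,(.35,.5,-.4,-.13)),"handle",rect(P,None,.055,.075,(.35,.5,-.4,-.13)))
    print("tray",rect(P,None,.012,.025,(.33,.51,-.12,.2),20))
    for t in("pad","tray","block"):
        for r in cut_out(c,t)[:2]:
            m=r["pixels"];print(t,round(float(r["p"]),2),rect(P,m,-.01,.03,(.1,.55,-.4,.2),60))
E
python3 - <<'E'
import sys;sys.path.insert(0,'.')
import cv2
im=cv2.imread('pics/top0.png')[140:360,200:460]
cv2.imwrite('pics/crop1.png',cv2.resize(im,None,fx=2.7,fy=2.7,interpolation=cv2.INTER_CUBIC))
E
```

```text
top knobs [(48, [557.1, 107.3], [18.0, 16.0], 44.1, [556.7, 107.4, 130.1]), (47, [519.8, -16.0], [15.0, 16.0], 88.7, [519.5, -16.6, 138.4]), (44, [503.6, -93.7], [15.0, 17.0], 88.3, [503.4, -93.9, 139.3])]
post/bar [(1320, [560.1, 65.1], [366.0, 68.0], 77.9, [544.7, 72.7, 96.2]), (121, [564.8, -19.2], [38.0, 42.0], 89.1, [564.1, -19.9, 81.8]), (68, [558.7, -98.0], [23.0, 49.0], 40.7, [558.4, -99.2, 81.8]), (9, [540.2, -110.8], [8.0, 11.0], 87.5, [538.7, -111.9, 81.4])]
cauls [(208, [570.0, 50.2], [39.0, 40.0], 89.5, [572.1, 49.2, 79.0]), (264, [564.0, -19.1], [39.0, 44.0], 89.2, [563.6, -19.7, 79.3]), (263, [557.8, -97.8], [40.0, 44.0], 85.0, [557.4, -97.9, 79.0])]
board [(294, [588.0, 135.6], [128.0, 24.0], 80.1, [585.2, 128.6, 49.6]), (974, [557.4, -80.8], [224.0, 51.0], 86.7, [556.0, -89.7, 49.6]), (143, [550.6, 147.7], [109.0, 12.0], 86.4, [550.4, 158.1, 49.5])]
block [(433, [450.2, -246.7], [119.0, 35.0], 89.2, [449.1, -245.1, 24.4])] handle [(188, [451.0, -245.9], [59.0, 18.0], 89.3, [450.9, -245.6, 65.4])]
tray [(356, [434.2, 25.5], [214.0, 123.0], 89.1, [452.3, 25.5, 19.2]), 
[... 1644 characters left out ...]
 (227, [376.5, 62.7], [142.0, 32.0], 79.5, [378.1, 64.3, 17.2]), (70, [464.9, -77.3], [87.0, 33.0], 24.8, [470.1, -73.1, 19.0]), (39, [496.5, 15.0], [9.0, 29.0], 2.4, [496.6, 16.0, 18.2]), (87, [496.8, 102.0], [54.0, 13.0], 81.6, [497.7, 102.4, 16.9])]
pad 0.57 [(909, [237.2, -271.3], [87.0, 132.0], 4.9, [238.2, -271.8, 2.6])]
pad 0.57 []
tray 0.58 [(77, [362.4, -58.5], [43.0, 47.0], 3.8, [374.1, -57.1, 15.6]), (824, [394.9, 60.8], [139.0, 55.0], 88.8, [386.2, 64.8, 8.2]), (809, [459.8, -20.1], [146.0, 99.0], 76.7, [446.3, -30.4, 5.9]), (172, [481.2, 101.9], [51.0, 49.0], 89.5, [482.1, 98.5, 10.0])]
block 0.67 [(777, [439.3, -245.3], [119.0, 80.0], 84.1, [460.3, -245.3, 20.7])]
block 0.59 []
```

View pics/crop1.png

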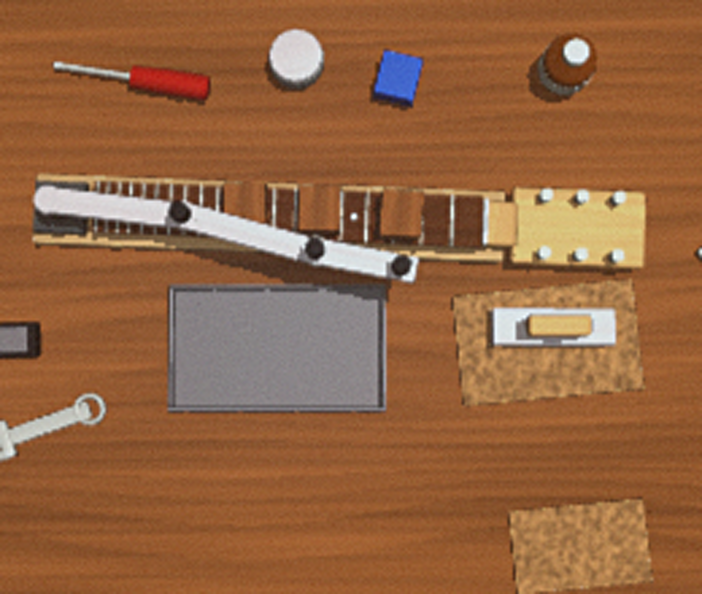

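The crop confirms the identification. The brown cauls sit on the neck, the blue decoy is at crop (397,77), and the larger pad at crop (550,340) holds the block. Next I'll plan the move to the tip knob.

```bash
cat > pl.py <<'E'
import numpy as np,json,os
def axes(f): return np.array([[-np.sin(f),np.cos(f),0],[np.cos(f),np.sin(f),0],[0,0,-1.]])
def plan(way,start=None,save=True):
    """way: (rows,opening,[x,y,z],yaw); linear steps; prints calls of 5 rows"""
    c=start or json.load(open("cmd.json"));p=np.array(c[:3]);f=c[3];rows=[];q,g=p,f
    for n,o,t,y in way:
        t=np.array(t);y=g if y is None else y
        for i in range(1,n+1): rows.append((o,q+(t-q)*i/n,g+(y-g)*i/n))
        q,g=t,y
    while len(rows)%5: rows.append(rows[-1])
    for k in range(0,len(rows),5):
        A=axes(f);out=[]
        for o,t,y in rows[k:k+5]:
            s=np.round(A@(t-p)/.5,3);r=round(-(y-f)/1.5,3);out.append(f"{o:g} {s[0]+0:g} {s[1]+0:g} {s[2]+0:g} 0 0 {r+0:g}")
        p=p+A.T@s*.5;f=f-r*1.5
        print("; ".join(out))
    json.dump([*p,f],open("cmd.json","w"));print("end",np.round(p,4),round(f,4))
def arc(c,r,a0,a1,n,z,o,yaw):
    """points at angle a (world, ccw from +x) about c"""
    return [(1,o,[c[0]+r*np.cos(a),c[1]+r*np.sin(a),z],yaw) for a in np.linspace(a0,a1,n+1)[1:]]
E
python3 - <<'E'
from pl import *
T=[.5035,-.0955]
plan([(15,50,[*T,.22],-.055),(4,50,[*T,.116],-.055),(1,50,[*T,.116],-.055)],start=[.272,.563,.192,1.121])
E
```

```text
50 -0.066 -0.066 -0.004 0 0 0.052; 50 -0.132 -0.131 -0.007 0 0 0.105; 50 -0.198 -0.197 -0.011 0 0 0.157; 50 -0.264 -0.263 -0.015 0 0 0.209; 50 -0.33 -0.328 -0.019 0 0 0.261
50 -0.086 -0.036 -0.003 0 0 0.053; 50 -0.172 -0.071 -0.007 0 0 0.105; 50 -0.258 -0.107 -0.011 0 0 0.157; 50 -0.344 -0.142 -0.015 0 0 0.209; 50 -0.43 -0.178 -0.018 0 0 0.262
50 -0.093 0 -0.004 0 0 0.052; 50 -0.186 0.001 -0.008 0 0 0.104; 50 -0.279 0.001 -0.012 0 0 0.156; 50 -0.372 0.001 -0.015 0 0 0.209; 50 -0.465 0.001 -0.019 0 0 0.261
50 0 0 0.052 0 0 0; 50 0 0 0.104 0 0 0; 50 0 0 0.156 0 0 0; 50 0 0 0.208 0 0 0; 50 0 0 0.208 0 0 0
end [ 0.5035 -0.0953  0.116 ] -0.055
```

Emit:
jog_arm:
  motion: "50 -0.066 -0.066 -0.004 0 0 0.052; 50 -0.132 -0.131 -0.007 0 0 0.105; 50 -0.198 -0.197 -0.011 0 0 0.157; 50 -0.264 -0.263 -0.015 0 0 0.209; 50 -0.33 -0.328 -0.019 0 0 0.261"

```text
time: 2.82
tool_pos: [0.3497, 0.3417, 0.2016]
tool_rot: [0.0, 0.41, 0.912, 0.0]
contact_force: [0.1, -0.0, -0.6]
gripper_width: 0.499
grasp_force: 0.0
```

Emit:
jog_arm:
  motion: "50 -0.086 -0.036 -0.003 0 0 0.053; 50 -0.172 -0.071 -0.007 0 0 0.105; 50 -0.258 -0.107 -0.011 0 0 0.157; 50 -0.344 -0.142 -0.015 0 0 0.209; 50 -0.43 -0.178 -0.018 0 0 0.262"

```text
time: 3.45
tool_pos: [0.4265, 0.1219, 0.2108]
tool_rot: [0.0, 0.58, 0.815, 0.0]
contact_force: [0.6, 0.0, 0.5]
gripper_width: 0.505
grasp_force: 0.0
```

Emit:
jog_arm:
  motion: "50 -0.093 0 -0.004 0 0 0.052; 50 -0.186 0.001 -0.008 0 0 0.104; 50 -0.279 0.001 -0.012 0 0 0.156; 50 -0.372 0.001 -0.015 0 0 0.209; 50 -0.465 0.001 -0.019 0 0 0.261"

```text
time: 4.08
tool_pos: [0.5035, -0.0976, 0.2202]
tool_rot: [0.0, 0.728, 0.686, 0.0]
contact_force: [-0.2, 0.0, 0.2]
gripper_width: 0.5
grasp_force: 0.0
```

Emit:
jog_arm:
  motion: "50 0 0 0.052 0 0 0; 50 0 0 0.104 0 0 0; 50 0 0 0.156 0 0 0; 50 0 0 0.208 0 0 0; 50 0 0 0.208 0 0 0"

```text
time: 4.7
tool_pos: [0.5012, -0.0954, 0.1135]
tool_rot: [-0.002, 0.727, 0.687, -0.001]
contact_force: [-0.3, -0.4, -0.7]
gripper_width: 0.501
grasp_force: 0.0
```

Emit:
jog_arm:
  motion: "0 0 0 0 0 0 0; 0 0 0 0 0 0 0; 0 0 0 0 0 0 0; 0 0 0 0 0 0 0; 0 0 0 0 0 0 0"

```text
time: 5.32
tool_pos: [0.5032, -0.096, 0.1161]
tool_rot: [0.0, 0.727, 0.687, 0.0]
contact_force: [-0.9, -0.3, -0.5]
gripper_width: -0.001
grasp_force: 0.0
```

```bash
python3 - <<'E'
from h import *
f=grab_frame("scene");save("scene","s1.png",(180,130,420,310),3)
s=state();print(s["tool_pos"],s["contact_force"],s["gripper_width"],s["grasp_force"])
E
```

```text
[ 0.50308253 -0.0960112   0.1159116 ] [-0.53214158 -0.35236161 -0.31299231] -0.005158500694450301 0.0
```

View pics/s1.png

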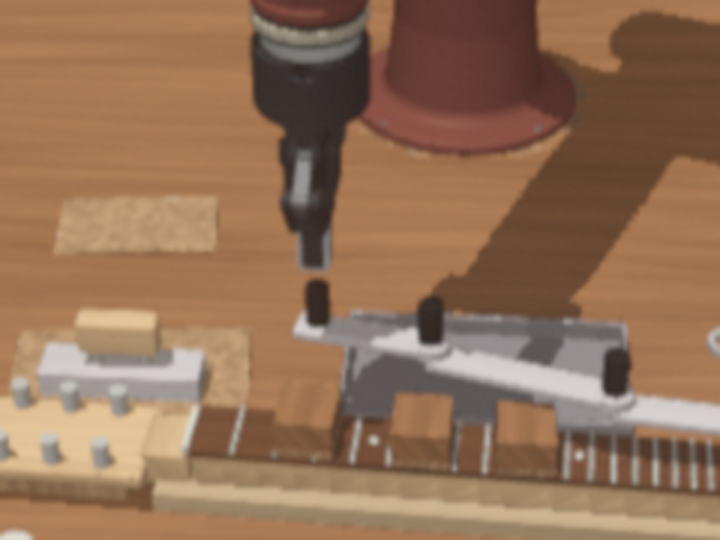

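The fingers appear at crop (315,262) and the knob top at (317,287), so they have shut on nothing. I'll measure the fingertip with depth.

```bash
python3 - <<'E'
from h import *
for c in("scene","top"):
    f=grab_frame(c);P=cloud(f)
    print(c,proj(f,state()["tool_pos"]))
    m=(P[...,2]>.11)&(P[...,2]<.24)&(abs(P[...,0]-.5)<.08)&(P[...,1]<-.05)&(P[...,1]>-.15)
    q=P[m]
    for z in np.arange(.11,.24,.01):
        k=q[(q[:,2]>=z)&(q[:,2]<z+.01)]
        if len(k):print(round(z,2),len(k),np.round(k.min(0)*1000),np.round(k.max(0)*1000))
    if c=="top":cv2.imwrite("pics/t1.png",cv2.resize(f["color"][140:300,240:440,::-1],None,fx=3,fy=3))
print(state()["joint_pos"])
E
```

```text
scene [285.561514   233.94567806]
0.11 48 [ 506. -109.  110.] [531. -50. 120.]
0.12 32 [ 507. -103.  121.] [518. -88. 130.]
0.13 38 [ 500. -103.  130.] [518. -88. 140.]
0.14 27 [ 498. -103.  140.] [517. -88. 143.]
0.15 13 [ 498. -108.  156.] [515. -87. 160.]
0.16 42 [ 500. -108.  160.] [518. -86. 170.]
0.17 44 [ 496. -108.  171.] [521. -86. 180.]
0.18 45 [ 498. -108.  180.] [522. -86. 190.]
0.19 5 [ 511. -105.  190.] [520. -85. 197.]
0.2 43 [ 496. -110.  201.] [541. -84. 210.]
0.21 30 [ 517. -112.  210.] [549. -82. 220.]
0.22 62 [ 493. -113.  221.] [557. -80. 230.]
0.23 75 [ 493. -115.  230.] [564. -80. 240.]
top [348.57051509 238.45026267]
0.11 4 [500. -60. 110.] [515. -50. 111.]
0.22 4 [ 463. -105.  225.] [470. -83. 229.]
0.23 9 [ 454. -100.  231.] [465. -82. 240.]
[-3.33975355e-01 -1.61292759e-01  1.94792362e+00  1.65909315e-05
  1.35505730e+00 -2.77963181e-01]
```

View pics/t1.png

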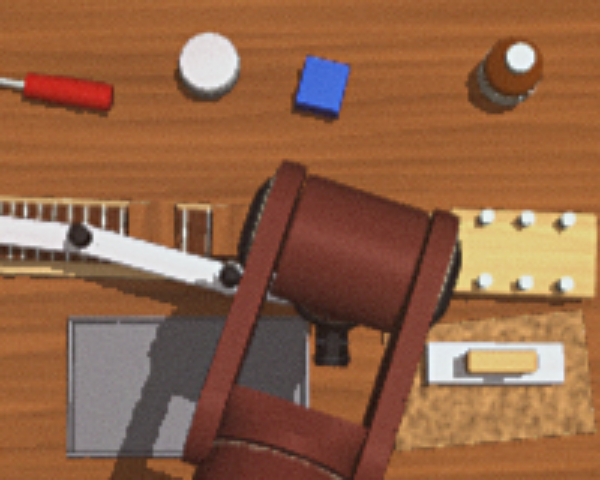

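The fingertips measure about 0.156 high by depth, but the state says 0.116. I'll open, drop 30 mm and check whether the offset stays constant.

Emit:
jog_arm:
  motion: "50 0 0 0 0 0 0; 50 0 0 0 0 0 0; 50 0 0 0.02 0 0 0; 50 0 0 0.04 0 0 0; 50 0 0 0.04 0 0 0"

```text
time: 6.15
tool_pos: [0.5019, -0.0956, 0.094]
tool_rot: [-0.001, 0.727, 0.687, -0.001]
contact_force: [0.6, 0.4, 0.5]
gripper_width: 0.5
grasp_force: 0.0
```

```bash
cat >> h.py <<'E'
def tipz(y0,c="scene",x=.5,z0=.1):
    f=grab_frame(c);P=cloud(f)
    m=(P[...,2]>z0)&(P[...,2]<.26)&(abs(P[...,0]-x)<.09)&(abs(P[...,1]-y0)<.05);q=P[m]
    for z in np.arange(z0,.22,.01):
        k=q[(q[:,2]>=z)&(q[:,2]<z+.01)]
        if len(k):print(round(z,2),len(k),np.round(k.min(0)*1000),np.round(k.max(0)*1000))
    return f
E
python3 - <<'E'
from h import *
f=tipz(-.096);cv2.imwrite("pics/s2.png",cv2.resize(f["color"][140:310,200:380,::-1],None,fx=3,fy=3))
print(state()["tool_pos"],state()["contact_force"],state()["gripper_width"])
E
```

```text
0.1 238 [ 497. -111.  101.] [530. -46. 110.]
0.11 44 [ 508. -106.  110.] [527. -50. 119.]
0.12 12 [ 509. -102.  120.] [516. -88. 129.]
0.13 24 [ 480. -109.  131.] [533. -86. 140.]
0.14 42 [ 476. -109.  140.] [541. -86. 149.]
0.15 53 [ 480. -109.  150.] [542. -86. 160.]
0.16 46 [ 479. -108.  160.] [541. -86. 170.]
0.17 6 [474. -94. 171.] [535. -82. 179.]
0.18 54 [ 473. -111.  180.] [560. -82. 190.]
0.19 59 [ 479. -111.  190.] [561. -81. 200.]
0.2 69 [ 482. -112.  200.] [566. -79. 210.]
0.21 85 [ 484. -116.  210.] [568. -79. 220.]
[ 0.50246475 -0.09578276  0.09486845] [ 0.16810269 -1.10126113  0.31015607] 0.497301012757649
```

View pics/s2.png

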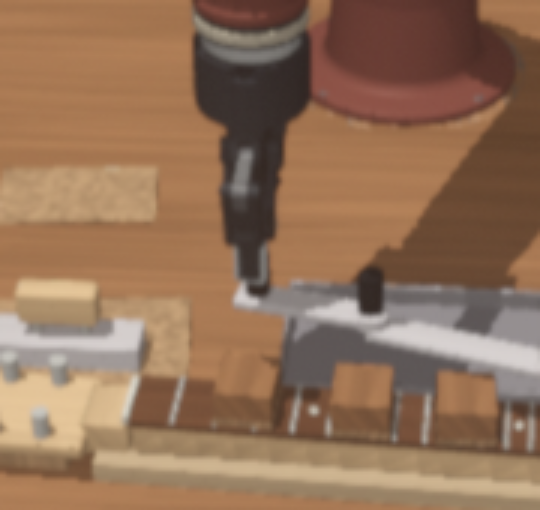

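The fingers now straddle the knob's upper part at crop (255,285). I'll lower 12 mm more and close.

Emit:
jog_arm:
  motion: "50 0 0 0.012 0 0 0; 50 0 0 0.024 0 0 0; 0 0 0 0.024 0 0 0; 0 0 0 0.024 0 0 0; 0 0 0 0.024 0 0 0"

```text
time: 6.82
tool_pos: [0.503, -0.0959, 0.0839]
tool_rot: [-0.0, 0.727, 0.687, 0.0]
contact_force: [-1.0, 0.5, -0.4]
gripper_width: 0.182
grasp_force: 58.5
```

Emit:
jog_arm:
  motion: "0 0 0 0 0 0 0; 0 0 0 0 0 0 0; 0 0 0 0 0 0 0; 0 0 0 0 0 0 0; 0 0 0 0 0 0 0"

```text
time: 7.45
tool_pos: [0.5031, -0.0959, 0.0839]
tool_rot: [-0.0, 0.727, 0.687, -0.0]
contact_force: [-0.6, 1.1, -1.1]
gripper_width: 0.183
grasp_force: 58.5
```

```bash
python3 - <<'E'
from h import *
f=tipz(-.096)
s=state();print(s["tool_pos"],s["contact_force"],s["gripper_width"],s["grasp_force"])
E
```

```text
0.1 239 [ 494. -111.  100.] [531. -46. 110.]
0.11 38 [ 503. -106.  110.] [529. -46. 119.]
0.12 19 [ 495. -109.  122.] [522. -87. 130.]
0.13 46 [ 493. -108.  130.] [528. -87. 140.]
0.14 43 [ 494. -108.  141.] [528. -87. 150.]
0.15 34 [ 495. -108.  150.] [529. -87. 160.]
0.16 11 [ 487. -111.  161.] [541. -83. 170.]
0.17 48 [ 523. -111.  171.] [549. -85. 180.]
0.18 36 [ 496. -112.  181.] [554. -80. 190.]
0.19 78 [ 495. -114.  190.] [559. -80. 200.]
0.2 68 [ 496. -114.  200.] [567. -80. 210.]
0.21 113 [ 484. -117.  210.] [569. -77. 220.]
[ 0.50303466 -0.0959581   0.08385155] [ 0.24383587  1.24857178 -0.8923129 ] 0.18444191471771598 58.52940917015076
```

The knob is gripped (width 0.18, grip force 58). The reported tool z reads about 37 mm below the true fingertip height, and I'll allow for that from here. Next is the fold arc for the tip section.

```bash
python3 - <<'E'
from pl import *
plan(arc([.521,-.017],.080,-1.7907,1.21,25,.084,0,-.055),start=[.5035,-.0953,.084,-.055])
E
```

```text
0 -0.002 0.019 0 0 0 0; 0 -0.001 0.038 0 0 0 0; 0 0.001 0.057 0 0 0 0; 0 0.006 0.076 0 0 0 0; 0 0.013 0.094 0 0 0 0
0 0.009 0.017 0 0 0 0; 0 0.02 0.032 0 0 0 0; 0 0.033 0.047 0 0 0 0; 0 0.048 0.059 0 0 0 0; 0 0.064 0.07 0 0 0 0
0 0.017 0.009 0 0 0 0; 0 0.035 0.015 0 0 0 0; 0 0.053 0.02 0 0 0 0; 0 0.072 0.022 0 0 0 0; 0 0.092 0.022 0 0 0 0
0 0.019 -0.002 0 0 0 0; 0 0.037 -0.007 0 0 0 0; 0 0.055 -0.014 0 0 0 0; 0 0.072 -0.023 0 0 0 0; 0 0.088 -0.034 0 0 0 0
0 0.014 -0.012 0 0 0 0; 0 0.027 -0.027 0 0 0 0; 0 0.038 -0.043 0 0 0 0; 0 0.047 -0.06 0 0 0 0; 0 0.054 -0.077 0 0 0 0
end [0.5495 0.0579 0.084 ] -0.055
```

Emit:
jog_arm:
  motion: "0 -0.002 0.019 0 0 0 0; 0 -0.001 0.038 0 0 0 0; 0 0.001 0.057 0 0 0 0; 0 0.006 0.076 0 0 0 0; 0 0.013 0.094 0 0 0 0"

```text
time: 8.12
tool_pos: [0.5518, -0.0931, 0.0842]
tool_rot: [0.001, 0.727, 0.687, -0.0]
contact_force: [1.3, -4.9, -1.3]
gripper_width: 0.183
grasp_force: 58.6
```

Emit:
jog_arm:
  motion: "0 0.009 0.017 0 0 0 0; 0 0.02 0.032 0 0 0 0; 0 0.033 0.047 0 0 0 0; 0 0.048 0.059 0 0 0 0; 0 0.064 0.07 0 0 0 0"

```text
time: 8.75
tool_pos: [0.588, -0.0616, 0.084]
tool_rot: [0.0, 0.727, 0.687, 0.0]
contact_force: [2.8, -3.1, -2.0]
gripper_width: 0.184
grasp_force: 58.7
```

Emit:
jog_arm:
  motion: "0 0.017 0.009 0 0 0 0; 0 0.035 0.015 0 0 0 0; 0 0.053 0.02 0 0 0 0; 0 0.072 0.022 0 0 0 0; 0 0.092 0.022 0 0 0 0"

```text
time: 9.38
tool_pos: [0.6006, -0.016, 0.084]
tool_rot: [-0.0, 0.727, 0.687, 0.0]
contact_force: [1.2, -1.0, -0.3]
gripper_width: 0.183
grasp_force: 58.8
```

Emit:
jog_arm:
  motion: "0 0.019 -0.002 0 0 0 0; 0 0.037 -0.007 0 0 0 0; 0 0.055 -0.014 0 0 0 0; 0 0.072 -0.023 0 0 0 0; 0 0.088 -0.034 0 0 0 0"

```text
time: 10.0
tool_pos: [0.5858, 0.0286, 0.0839]
tool_rot: [-0.0, 0.727, 0.687, -0.0]
contact_force: [0.6, -1.7, 0.7]
gripper_width: 0.183
grasp_force: 58.9
```

Emit:
jog_arm:
  motion: "0 0.014 -0.012 0 0 0 0; 0 0.027 -0.027 0 0 0 0; 0 0.038 -0.043 0 0 0 0; 0 0.047 -0.06 0 0 0 0; 0 0.054 -0.077 0 0 0 0"

```text
time: 10.62
tool_pos: [0.5486, 0.0572, 0.0839]
tool_rot: [0.0, 0.727, 0.687, -0.0]
contact_force: [1.3, -2.9, 0.7]
gripper_width: 0.183
grasp_force: 58.9
```

```bash
python3 - <<'E'
from h import *
for c in("scene","top"):
    f=grab_frame(c);P=cloud(f)
    print("knobs",rect(P,None,.116,.144,(.4,.65,-.2,.3),5))
    print([ (t,[(np.round(r["at"],3).tolist(),round(float(r["p"]),2)) for r in place_of(c,t)[:2]]) for t in("root_knob_mid","mid_knob_mid","tip_knob_mid")])
s=state();print(s["tool_pos"],s["contact_force"],s["gripper_width"],s["grasp_force"])
E
```

```text
knobs [(120, [523.8, -17.5], [17.0, 20.0], 62.3, [526.8, -17.7, 131.9]), (84, [565.8, 55.1], [15.0, 22.0], 2.0, [565.4, 55.1, 133.3]), (88, [560.2, 106.4], [20.0, 16.0], 0.1, [562.9, 106.2, 127.3])]
[('root_knob_mid', [([0.558, 0.108, 0.113], 0.51), ([0.45, -0.246, 0.047], 0.34)]), ('mid_knob_mid', [([0.521, -0.017, 0.127], 0.5)]), ('tip_knob_mid', [([0.549, 0.056, 0.125], 0.48)])]
knobs [(46, [519.6, -16.1], [15.0, 17.0], 89.7, [518.9, -16.4, 139.0])]
[('root_knob_mid', []), ('mid_knob_mid', [([0.519, -0.018, 0.123], 0.41)]), ('tip_knob_mid', [])]
[0.54918825 0.0569495  0.08385603] [-1.89428411 -1.8757376   1.53502294] 0.18189095245471076 58.93281877040863
```

The tip joint is at about 3.07 rad, so it's folded. Next is the mid knob.

```bash
python3 - <<'E'
from pl import *
M=[.521,-.017];c=json.load(open("cmd.json"))
plan([(2,45,c[:3],None),(3,45,[c[0],c[1],.15],None),(4,45,[*M,.15],None),(1,45,[*M,.15],None),(3,45,[*M,.084],None),(2,45,[*M,.084],None)])
print("close")
plan(arc([.558,.107],.1297,-1.861,-4.80,35,.084,0,-.055))
E
```

```text
45 0 0 0 0 0 0; 45 0 0 0 0 0 0; 45 0 0 -0.044 0 0 0; 45 0 0 -0.088 0 0 0; 45 0 0 -0.132 0 0 0
45 -0.038 -0.012 0 0 0 0; 45 -0.076 -0.024 0 0 0 0; 45 -0.115 -0.036 0 0 0 0; 45 -0.153 -0.049 0 0 0 0; 45 -0.153 -0.049 0 0 0 0
45 0 0 0.044 0 0 0; 45 0 0 0.088 0 0 0; 45 0 0 0.132 0 0 0; 45 0 0 0.132 0 0 0; 45 0 0 0.132 0 0 0
end [ 0.5208 -0.0171  0.084 ] -0.055
close
0 0.006 -0.021 0 0 0 0; 0 0.013 -0.041 0 0 0 0; 0 0.023 -0.061 0 0 0 0; 0 0.034 -0.08 0 0 0 0; 0 0.046 -0.097 0 0 0 0
0 0.014 -0.017 0 0 0 0; 0 0.03 -0.033 0 0 0 0; 0 0.046 -0.047 0 0 0 0; 0 0.064 -0.059 0 0 0 0; 0 0.083 -0.071 0 0 0 0
0 0.019 -0.009 0 0 0 0; 0 0.039 -0.017 0 0 0 0; 0 0.06 -0.023 0 0 0 0; 0 0.082 -0.027 0 0 0 0; 0 0.103 -0.03 0 0 0 0
0 0.022 -0.001 0 0 0 0; 0 0.044 0 0 0 0 0; 0 0.065 0.003 0 0 0 0; 0 0.087 0.008 0 0 0 0; 0 0.107 0.014 0 0 0 0
0 0.021 0.009 0 0 0 0; 0 0.04 0.018 0 0 0 0; 0 0.059 0.03 0 0 0 0; 0 0.076 0.043 0 0 0 0; 0 0.092 0.057 0 0 0 0
0 0.015 0.016 0 0 0 0; 0 0.029 0.033 0 0 0 0; 0 0.041 0.051 0 0 0 0; 0 0.052 0.07 0 0 0 0; 0 0.061 0.09 0 0 0 0
0 0.008 0.02 0 0 0 0; 0 0.013 0.041 0 0 0 0; 0 0.017 0.063 0 0 0 0; 0 0.019 0.084 0 0 0 0; 0 0.019 0.106 0 0 0 0
end [0.5693 0.2361 0.084 ] -0.055
```

Emit:
jog_arm:
  motion: "45 0 0 0 0 0 0; 45 0 0 0 0 0 0; 45 0 0 -0.044 0 0 0; 45 0 0 -0.088 0 0 0; 45 0 0 -0.132 0 0 0"

```text
time: 11.65
tool_pos: [0.5494, 0.0574, 0.1505]
tool_rot: [-0.0, 0.727, 0.687, 0.0]
contact_force: [-0.6, -0.2, -0.7]
gripper_width: 0.447
grasp_force: 0.0
```

Emit:
jog_arm:
  motion: "45 -0.038 -0.012 0 0 0 0; 45 -0.076 -0.024 0 0 0 0; 45 -0.115 -0.036 0 0 0 0; 45 -0.153 -0.049 0 0 0 0; 45 -0.153 -0.049 0 0 0 0"

```text
time: 12.28
tool_pos: [0.519, -0.0195, 0.1483]
tool_rot: [-0.001, 0.728, 0.686, -0.001]
contact_force: [0.2, -0.6, 1.0]
gripper_width: 0.446
grasp_force: 0.0
```

Emit:
jog_arm:
  motion: "45 0 0 0.044 0 0 0; 45 0 0 0.088 0 0 0; 45 0 0 0.132 0 0 0; 45 0 0 0.132 0 0 0; 45 0 0 0.132 0 0 0"

```text
time: 12.9
tool_pos: [0.5208, -0.0179, 0.0844]
tool_rot: [0.0, 0.727, 0.687, 0.0]
contact_force: [0.0, -0.1, 0.7]
gripper_width: 0.45
grasp_force: 0.0
```

Emit:
jog_arm:
  motion: "0 0 0 0 0 0 0; 0 0 0 0 0 0 0; 0 0 0 0 0 0 0; 0 0 0 0 0 0 0; 0 0 0 0 0 0 0"

```text
time: 13.52
tool_pos: [0.5213, -0.0181, 0.085]
tool_rot: [0.001, 0.727, 0.687, 0.0]
contact_force: [0.0, -0.2, 4.8]
gripper_width: 0.183
grasp_force: 58.7
```

Emit:
jog_arm:
  motion: "0 0.006 -0.021 0 0 0 0; 0 0.013 -0.041 0 0 0 0; 0 0.023 -0.061 0 0 0 0; 0 0.034 -0.08 0 0 0 0; 0 0.046 -0.097 0 0 0 0"

```text
time: 14.15
tool_pos: [0.4737, 0.0077, 0.0849]
tool_rot: [0.001, 0.727, 0.687, 0.001]
contact_force: [1.5, -1.7, 6.4]
gripper_width: 0.182
grasp_force: 58.9
```

Emit:
jog_arm:
  motion: "0 0.014 -0.017 0 0 0 0; 0 0.03 -0.033 0 0 0 0; 0 0.046 -0.047 0 0 0 0; 0 0.064 -0.059 0 0 0 0; 0 0.083 -0.071 0 0 0 0"

```text
time: 14.78
tool_pos: [0.4405, 0.0512, 0.085]
tool_rot: [0.001, 0.727, 0.687, 0.0]
contact_force: [1.1, -1.2, 7.0]
gripper_width: 0.18
grasp_force: 59.0
```

Emit:
jog_arm:
  motion: "0 0.019 -0.009 0 0 0 0; 0 0.039 -0.017 0 0 0 0; 0 0.06 -0.023 0 0 0 0; 0 0.082 -0.027 0 0 0 0; 0 0.103 -0.03 0 0 0 0"

```text
time: 15.4
tool_pos: [0.4281, 0.1036, 0.085]
tool_rot: [0.001, 0.727, 0.687, 0.0]
contact_force: [-1.2, -2.9, 7.2]
gripper_width: 0.181
grasp_force: 59.2
```

Emit:
jog_arm:
  motion: "0 0.022 -0.001 0 0 0 0; 0 0.044 0 0 0 0 0; 0 0.065 0.003 0 0 0 0; 0 0.087 0.008 0 0 0 0; 0 0.107 0.014 0 0 0 0"

```text
time: 16.02
tool_pos: [0.4381, 0.1569, 0.0851]
tool_rot: [0.0, 0.727, 0.687, 0.0]
contact_force: [-0.8, -1.6, 8.4]
gripper_width: 0.18
grasp_force: 59.2
```

Emit:
jog_arm:
  motion: "0 0.021 0.009 0 0 0 0; 0 0.04 0.018 0 0 0 0; 0 0.059 0.03 0 0 0 0; 0 0.076 0.043 0 0 0 0; 0 0.092 0.057 0 0 0 0"

```text
time: 16.65
tool_pos: [0.469, 0.2015, 0.0852]
tool_rot: [-0.0, 0.727, 0.687, 0.0]
contact_force: [-1.4, -1.2, 9.5]
gripper_width: 0.181
grasp_force: 59.3
```

Emit:
jog_arm:
  motion: "0 0.015 0.016 0 0 0 0; 0 0.029 0.033 0 0 0 0; 0 0.041 0.051 0 0 0 0; 0 0.052 0.07 0 0 0 0; 0 0.061 0.09 0 0 0 0"

```text
time: 17.27
tool_pos: [0.5157, 0.2296, 0.0853]
tool_rot: [-0.0, 0.727, 0.687, 0.0]
contact_force: [-2.4, -0.0, 9.7]
gripper_width: 0.18
grasp_force: 59.2
```

Emit:
jog_arm:
  motion: "0 0.008 0.02 0 0 0 0; 0 0.013 0.041 0 0 0 0; 0 0.017 0.063 0 0 0 0; 0 0.019 0.084 0 0 0 0; 0 0.019 0.106 0 0 0 0"

```text
time: 17.9
tool_pos: [0.5691, 0.2363, 0.0853]
tool_rot: [-0.001, 0.727, 0.687, 0.001]
contact_force: [-2.3, 0.8, 8.6]
gripper_width: 0.182
grasp_force: 59.1
```

```bash
python3 - <<'E'
from h import *
for c in("scene","top"):
    f=grab_frame(c);P=cloud(f)
    print("knobs",rect(P,None,.116,.144,(.4,.65,-.2,.3),5))
    print([ (t,[(np.round(r["at"],3).tolist(),round(float(r["p"]),2)) for r in place_of(c,t)[:2]]) for t in("root_knob_mid","mid_knob_mid","tip_knob_mid")])
s=state();print(s["tool_pos"],s["contact_force"],s["gripper_width"],s["grasp_force"])
E
```

```text
knobs [(120, [559.3, 157.0], [17.0, 17.0], 9.7, [562.1, 156.6, 131.8]), (92, [560.8, 107.3], [17.0, 19.0], 35.7, [563.5, 106.1, 127.2]), (101, [576.1, 234.2], [23.0, 37.0], 86.5, [582.5, 231.7, 133.7])]
[('root_knob_mid', [([0.557, 0.103, 0.115], 0.41)]), ('mid_knob_mid', [([0.568, 0.234, 0.126], 0.57)]), ('tip_knob_mid', [([0.559, 0.156, 0.123], 0.56)])]
knobs [(54, [555.1, 158.0], [18.0, 16.0], 89.6, [555.1, 157.3, 136.3]), (48, [556.9, 108.0], [17.0, 16.0], 61.6, [556.6, 107.4, 130.3])]
[('root_knob_mid', [([0.558, 0.111, 0.123], 0.41)]), ('mid_knob_mid', []), ('tip_knob_mid', [([0.558, 0.157, 0.129], 0.46), ([0.453, -0.248, 0.049], 0.43)])]
[0.57005044 0.23621815 0.08544284] [2.88994453 1.73128756 6.24726858] 0.1809841251876886 58.9461475610733
```

Both sections are folded (mid about 3.07, tip about 3.08). Next I'll grip the root knob and swing the bar off.

```bash
python3 - <<'E'
from pl import *
M=[.557,.107];c=json.load(open("cmd.json"))
plan([(2,45,c[:3],None),(3,45,[c[0],c[1],.15],None),(4,45,[*M,.15],None),(1,45,[*M,.15],None),(3,40,[*M,.079],None),(2,40,[*M,.079],None)])
print("close")
plan(arc([.578,.2365],.1312,-1.7329,-3.18,25,.079,0,-.055))
E
```

```text
45 0 0 0 0 0 0; 45 0 0 0 0 0 0; 45 0 0 -0.044 0 0 0; 45 0 0 -0.088 0 0 0; 45 0 0 -0.132 0 0 0
45 -0.065 -0.003 0 0 0 0; 45 -0.13 -0.005 0 0 0 0; 45 -0.194 -0.008 0 0 0 0; 45 -0.259 -0.01 0 0 0 0; 45 -0.259 -0.01 0 0 0 0
40 0 0 0.047 0 0 0; 40 0 0 0.095 0 0 0; 40 0 0 0.142 0 0 0; 40 0 0 0.142 0 0 0; 40 0 0 0.142 0 0 0
end [0.5572 0.1071 0.079 ] -0.055
close
0 0.002 -0.016 0 0 0 0; 0 0.005 -0.031 0 0 0 0; 0 0.009 -0.045 0 0 0 0; 0 0.013 -0.06 0 0 0 0; 0 0.019 -0.074 0 0 0 0
0 0.006 -0.014 0 0 0 0; 0 0.013 -0.027 0 0 0 0; 0 0.021 -0.04 0 0 0 0; 0 0.029 -0.053 0 0 0 0; 0 0.039 -0.065 0 0 0 0
0 0.01 -0.011 0 0 0 0; 0 0.02 -0.022 0 0 0 0; 0 0.032 -0.032 0 0 0 0; 0 0.043 -0.042 0 0 0 0; 0 0.056 -0.051 0 0 0 0
0 0.012 -0.008 0 0 0 0; 0 0.026 -0.015 0 0 0 0; 0 0.039 -0.022 0 0 0 0; 0 0.053 -0.028 0 0 0 0; 0 0.068 -0.033 0 0 0 0
0 0.014 -0.004 0 0 0 0; 0 0.029 -0.007 0 0 0 0; 0 0.044 -0.01 0 0 0 0; 0 0.059 -0.011 0 0 0 0; 0 0.074 -0.012 0 0 0 0
end [0.4469 0.2413 0.079 ] -0.055
```

Emit:
jog_arm:
  motion: "45 0 0 0 0 0 0; 45 0 0 0 0 0 0; 45 0 0 -0.044 0 0 0; 45 0 0 -0.088 0 0 0; 45 0 0 -0.132 0 0 0"

```text
time: 18.92
tool_pos: [0.5699, 0.2355, 0.1528]
tool_rot: [0.001, 0.727, 0.687, 0.001]
contact_force: [1.1, -0.3, -0.3]
gripper_width: 0.449
grasp_force: 0.0
```

Emit:
jog_arm:
  motion: "45 -0.065 -0.003 0 0 0 0; 45 -0.13 -0.005 0 0 0 0; 45 -0.194 -0.008 0 0 0 0; 45 -0.259 -0.01 0 0 0 0; 45 -0.259 -0.01 0 0 0 0"

```text
time: 19.55
tool_pos: [0.5576, 0.1048, 0.1518]
tool_rot: [0.001, 0.728, 0.686, 0.001]
contact_force: [0.3, 0.5, 0.3]
gripper_width: 0.449
grasp_force: 0.0
```

Emit:
jog_arm:
  motion: "40 0 0 0.047 0 0 0; 40 0 0 0.095 0 0 0; 40 0 0 0.142 0 0 0; 40 0 0 0.142 0 0 0; 40 0 0 0.142 0 0 0"

```text
time: 20.18
tool_pos: [0.558, 0.1069, 0.0805]
tool_rot: [0.001, 0.726, 0.687, 0.001]
contact_force: [-0.6, 0.7, -0.9]
gripper_width: 0.398
grasp_force: 0.0
```

Emit:
jog_arm:
  motion: "0 0 0 0 0 0 0; 0 0 0 0 0 0 0; 0 0 0 0 0 0 0; 0 0 0 0 0 0 0; 0 0 0 0 0 0 0"

```text
time: 20.8
tool_pos: [0.5582, 0.1066, 0.0809]
tool_rot: [0.001, 0.727, 0.687, 0.001]
contact_force: [-1.0, 0.5, 5.3]
gripper_width: 0.176
grasp_force: 58.6
```

Emit:
jog_arm:
  motion: "0 0.002 -0.016 0 0 0 0; 0 0.005 -0.031 0 0 0 0; 0 0.009 -0.045 0 0 0 0; 0 0.013 -0.06 0 0 0 0; 0 0.019 -0.074 0 0 0 0"

```text
time: 21.42
tool_pos: [0.5233, 0.1165, 0.081]
tool_rot: [0.003, 0.727, 0.687, 0.002]
contact_force: [3.8, -5.3, 3.6]
gripper_width: 0.173
grasp_force: 58.9
```

Emit:
jog_arm:
  motion: "0 0.006 -0.014 0 0 0 0; 0 0.013 -0.027 0 0 0 0; 0 0.021 -0.04 0 0 0 0; 0 0.029 -0.053 0 0 0 0; 0 0.039 -0.065 0 0 0 0"

```text
time: 22.05
tool_pos: [0.4911, 0.1368, 0.0809]
tool_rot: [0.003, 0.727, 0.687, -0.0]
contact_force: [-0.3, -8.5, 5.8]
gripper_width: 0.174
grasp_force: 59.2
```

Emit:
jog_arm:
  motion: "0 0.01 -0.011 0 0 0 0; 0 0.02 -0.022 0 0 0 0; 0 0.032 -0.032 0 0 0 0; 0 0.043 -0.042 0 0 0 0; 0 0.056 -0.051 0 0 0 0"

```text
time: 22.68
tool_pos: [0.4659, 0.1659, 0.0808]
tool_rot: [0.003, 0.727, 0.687, -0.002]
contact_force: [-3.7, -9.7, 9.3]
gripper_width: 0.177
grasp_force: 59.6
```

Emit:
jog_arm:
  motion: "0 0.012 -0.008 0 0 0 0; 0 0.026 -0.015 0 0 0 0; 0 0.039 -0.022 0 0 0 0; 0 0.053 -0.028 0 0 0 0; 0 0.068 -0.033 0 0 0 0"

```text
time: 23.3
tool_pos: [0.4503, 0.2014, 0.0807]
tool_rot: [0.001, 0.727, 0.687, -0.002]
contact_force: [-6.6, -7.0, 12.3]
gripper_width: 0.18
grasp_force: 59.9
```

Emit:
jog_arm:
  motion: "0 0.014 -0.004 0 0 0 0; 0 0.029 -0.007 0 0 0 0; 0 0.044 -0.01 0 0 0 0; 0 0.059 -0.011 0 0 0 0; 0 0.074 -0.012 0 0 0 0"

```text
time: 23.92
tool_pos: [0.4458, 0.2396, 0.0807]
tool_rot: [0.0, 0.727, 0.687, -0.002]
contact_force: [-8.3, -6.9, 12.8]
gripper_width: 0.173
grasp_force: 60.0
```

```bash
python3 - <<'E'
from h import *
for c in("scene","top"):
    f=grab_frame(c);P=cloud(f)
    print("knobs",rect(P,None,.116,.144,(.4,.65,-.2,.3),5))
    print([ (t,[(np.round(r["at"],3).tolist(),round(float(r["p"]),2)) for r in place_of(c,t)[:2]]) for t in("root_knob_mid","mid_knob_mid","tip_knob_mid")])
    print("cauls",rect(P,None,.07,.084,(.5,.65,-.2,.2)))
    print("board",rect(P,None,.044,.058,(.5,.65,-.25,.3),40))
s=state();print(s["tool_pos"],s["contact_force"],s["gripper_width"],s["grasp_force"])
E
```

```text
knobs [(216, [470.1, 239.9], [79.0, 22.0], 14.0, [482.2, 240.6, 132.2]), (127, [578.7, 241.2], [17.0, 23.0], 39.6, [581.3, 240.0, 131.9])]
[('root_knob_mid', [([0.444, 0.24, 0.114], 0.4)]), ('mid_knob_mid', [([0.573, 0.24, 0.126], 0.71)]), ('tip_knob_mid', [([0.495, 0.244, 0.125], 0.51)])]
cauls [(348, [559.4, -98.7], [40.0, 52.0], 84.2, [564.6, -98.6, 78.8]), (342, [566.7, -21.4], [40.0, 48.0], 86.3, [571.1, -21.2, 78.6]), (349, [571.8, 49.6], [49.0, 39.0], 3.3, [574.6, 49.4, 78.8])]
board [(2590, [564.4, -4.8], [412.0, 58.0], 86.6, [570.1, 18.7, 50.0]), (43, [579.8, -239.5], [16.0, 12.0], 23.0, [580.3, -239.4, 51.5]), (69, [585.8, 234.4], [26.0, 15.0], 84.6, [586.4, 233.2, 50.7])]
knobs [(55, [574.9, 242.2], [17.0, 17.0], 27.7, [574.1, 241.1, 136.9]), (6, [455.9, 228.7], [1.0, 6.0], 89.4, [455.9, 228.6, 132.9])]
[('root_knob_mid', []), ('mid_knob_mid', [([0.452, -0.249, 0.049], 0.67), ([0.577, 0.238, 0.126], 0.52)]), ('tip_knob_mid', [])]
cauls [(266, [568.2, 50.3], [44.0, 39.0], 0.2, [567.6, 50.5, 79.0]), (267, [564.0, -19.1], [39.0, 44.0], 89.1, [563.7, -19.9, 78.9]), (266, [557.6, -97.8], [40.0, 44.0], 85.0, [557.3, -97.6, 78.9])]
board [(2007, [562.2, 5.1], [396.0, 51.0], 86.8, [561.1, 19.3, 49.5])]
[0.44586009 0.24043782 0.08075266] [-8.11684985 -2.98375483 12.21217464] 0.17907211598737596 59.90032196044922
```

The bar has swung off to about 1.54 rad and stays folded. Next come the cauls, starting with the heel-most.

```bash
cat >> pl.py <<'E'
def pick(c,yaw,zg,zs=.12,op=75):
    p=json.load(open("cmd.json"));n=int(np.ceil(max(np.hypot(c[0]-p[0],c[1]-p[1])/.04,3)))
    plan([(n,op,[*c,zs],yaw)]);print("-down");plan([(3,op,[*c,zg],yaw),(2,op,[*c,zg],yaw)])
def place(c,yaw,zp,zs=.12,op=66):
    p=json.load(open("cmd.json"));n=int(np.ceil(max(np.hypot(c[0]-p[0],c[1]-p[1])/.04,3)))
    print("-lift");plan([(3,0,[p[0],p[1],zs],None),(n,0,[*c,zs],yaw)]);print("-lower")
    plan([(4,0,[*c,zp],yaw),(1,0,[*c,zp],yaw)]);print("-release");plan([(2,op,[*c,zp],yaw),(3,op,[*c,zs],yaw)])
E
python3 - <<'E'
from pl import *
c=json.load(open("cmd.json"))
plan([(2,36,c[:3],None),(3,36,[c[0],c[1],.15],None)])
pick([.568,.050],-.005,.028);place([.4345,.0955],-.016,-.017)
E
```

```text
36 0 0 0 0 0 0; 36 0 0 0 0 0 0; 36 0 0 -0.047 0 0 0; 36 0 0 -0.095 0 0 0; 36 0 0 -0.142 0 0 0
end [0.4469 0.2413 0.15  ] -0.055
75 -0.061 0.044 0.01 0 0 -0.006; 75 -0.123 0.088 0.02 0 0 -0.011; 75 -0.184 0.131 0.03 0 0 -0.017; 75 -0.246 0.175 0.04 0 0 -0.022; 75 -0.307 0.219 0.05 0 0 -0.028
75 -0.064 0.041 0.01 0 0 -0.005; 75 -0.064 0.041 0.01 0 0 -0.005; 75 -0.064 0.041 0.01 0 0 -0.005; 75 -0.064 0.041 0.01 0 0 -0.005; 75 -0.064 0.041 0.01 0 0 -0.005
end [0.5679 0.0498 0.12  ] -0.0055
-down
75 0 0 0.061 0 0 0; 75 0 0 0.123 0 0 0; 75 0 0 0.184 0 0 0; 75 0 0 0.184 0 0 0; 75 0 0 0.184 0 0 0
end [0.5679 0.0498 0.028 ] -0.0055
-lift
0 0 0 -0.061 0 0 0; 0 0 0 -0.123 0 0 0; 0 0 0 -0.184 0 0 0; 0 0.022 -0.067 -0.184 0 0 0.002; 0 0.045 -0.134 -0.184 0 0 0.004
0 0.022 -0.067 0 0 0 0.001; 0 0.044 -0.134 0 0 0 0.003; 0 0.044 -0.134 0 0 0 0.003; 0 0.044 -0.134 0 0 0 0.003; 0 0.044 -0.134 0 0 0 0.003
end [0.4343 0.0954 0.12  ] -0.016
-lower
0 0 0 0.068 0 0 0; 0 0 0 0.137 0 0 0; 0 0 0 0.206 0 0 0; 0 0 0 0.274 0 0 0; 0 0 0 0.274 0 0 0
end [ 0.4343  0.0954 -0.017 ] -0.016
-release
66 0 0 0 0 0 0; 66 0 0 0 0 0 0; 66 0 0 -0.091 0 0 0; 66 0 0 -0.183 0 0 0; 66 0 0 -0.274 0 0 0
end [0.4343 0.0954 0.12  ] -0.016
```

Emit:
jog_arm:
  motion: "36 0 0 0 0 0 0; 36 0 0 0 0 0 0; 36 0 0 -0.047 0 0 0; 36 0 0 -0.095 0 0 0; 36 0 0 -0.142 0 0 0"

```text
time: 24.95
tool_pos: [0.4466, 0.2405, 0.1501]
tool_rot: [-0.0, 0.727, 0.687, -0.0]
contact_force: [0.8, 0.2, 0.2]
gripper_width: 0.362
grasp_force: 0.0
```

Emit:
jog_arm:
  motion: "75 -0.061 0.044 0.01 0 0 -0.006; 75 -0.123 0.088 0.02 0 0 -0.011; 75 -0.184 0.131 0.03 0 0 -0.017; 75 -0.246 0.175 0.04 0 0 -0.022; 75 -0.307 0.219 0.05 0 0 -0.028"

```text
time: 25.58
tool_pos: [0.548, 0.0801, 0.1243]
tool_rot: [-0.0, 0.712, 0.702, -0.0]
contact_force: [-0.1, 1.1, -0.8]
gripper_width: 0.755
grasp_force: 0.0
```

Emit:
jog_arm:
  motion: "75 -0.064 0.041 0.01 0 0 -0.005; 75 -0.064 0.041 0.01 0 0 -0.005; 75 -0.064 0.041 0.01 0 0 -0.005; 75 -0.064 0.041 0.01 0 0 -0.005; 75 -0.064 0.041 0.01 0 0 -0.005"

```text
time: 26.2
tool_pos: [0.5674, 0.0498, 0.1201]
tool_rot: [0.0, 0.709, 0.705, 0.0]
contact_force: [1.0, 0.1, 0.0]
gripper_width: 0.748
grasp_force: 0.0
```

Emit:
jog_arm:
  motion: "75 0 0 0.061 0 0 0; 75 0 0 0.123 0 0 0; 75 0 0 0.184 0 0 0; 75 0 0 0.184 0 0 0; 75 0 0 0.184 0 0 0"

```text
time: 26.82
tool_pos: [0.5685, 0.0492, 0.0292]
tool_rot: [0.001, 0.709, 0.705, 0.001]
contact_force: [1.3, 0.0, 1.1]
gripper_width: 0.746
grasp_force: 0.0
```

Emit:
jog_arm:
  motion: "0 0 0 0 0 0 0; 0 0 0 0 0 0 0; 0 0 0 0 0 0 0; 0 0 0 0 0 0 0; 0 0 0 0 0 0 0"

```text
time: 27.45
tool_pos: [0.5696, 0.049, 0.0304]
tool_rot: [0.001, 0.709, 0.705, 0.001]
contact_force: [-0.7, 0.2, 5.7]
gripper_width: 0.496
grasp_force: 61.3
```

```bash
python3 - <<'E'
from h import *
f=grab_frame("scene");P=cloud(f)
print("knobs",rect(P,None,.116,.144,(.4,.65,.2,.3),5))
m=(abs(P[...,0]-.568)<.06)&(abs(P[...,1]-.05)<.018);q=P[m]
for z in np.arange(.045,.13,.006):
    k=q[(q[:,2]>=z)&(q[:,2]<z+.006)]
    if len(k):print(round(z,3),len(k),np.round(k[:,0].min()*1000),np.round(k[:,0].max()*1000))
s=state();print(s["tool_pos"],s["contact_force"],s["gripper_width"],s["grasp_force"])
cv2.imwrite("pics/s3.png",cv2.resize(f["color"][160:330,260:500,::-1],None,fx=3,fy=3))
E
```

```text
knobs [(200, [474.2, 243.0], [70.0, 17.0], 6.4, [480.8, 243.1, 129.3]), (127, [579.1, 240.0], [17.0, 17.0], 42.0, [581.1, 240.0, 132.0])]
0.045 35 587.0 595.0
0.051 34 588.0 595.0
0.057 46 588.0 596.0
0.063 33 587.0 595.0
0.069 21 588.0 598.0
0.075 84 546.0 603.0
0.081 41 548.0 606.0
0.087 27 549.0 606.0
0.093 33 594.0 607.0
0.099 12 601.0 607.0
0.105 2 543.0 544.0
0.111 4 547.0 617.0
0.117 23 548.0 624.0
0.123 40 552.0 626.0
0.129 13 595.0 627.0
[0.56959567 0.04897206 0.03043485] [-0.27082685  0.6072268   5.99533405] 0.49254842604657784 61.29882574081421
```

View pics/s3.png

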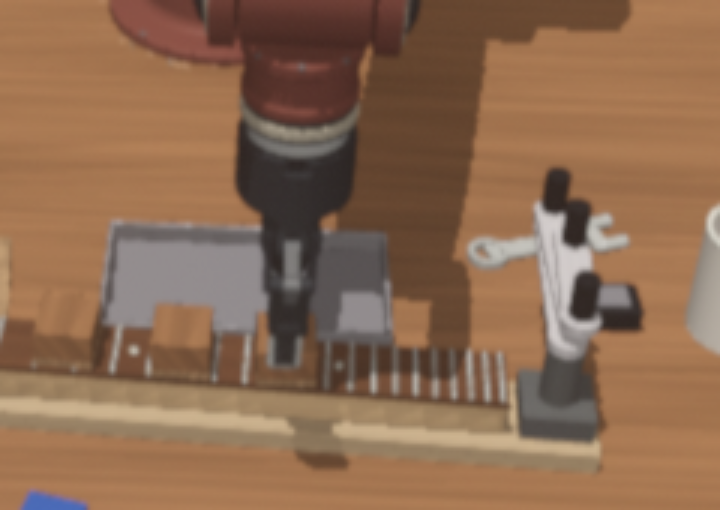

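The fingers grip the caul at crop (285,345) and the folded bar stands clear at (575,260). The tips are at about 0.070, 10 mm down the caul. I'll carry it to the tray.

Emit:
jog_arm:
  motion: "0 0 0 -0.061 0 0 0; 0 0 0 -0.123 0 0 0; 0 0 0 -0.184 0 0 0; 0 0.022 -0.067 -0.184 0 0 0.002; 0 0.045 -0.134 -0.184 0 0 0.004"

```text
time: 28.12
tool_pos: [0.5005, 0.072, 0.1208]
tool_rot: [0.0, 0.712, 0.702, 0.0]
contact_force: [-0.2, 0.2, -0.8]
gripper_width: 0.492
grasp_force: 60.9
```

Emit:
jog_arm:
  motion: "0 0.022 -0.067 0 0 0 0.001; 0 0.044 -0.134 0 0 0 0.003; 0 0.044 -0.134 0 0 0 0.003; 0 0.044 -0.134 0 0 0 0.003; 0 0.044 -0.134 0 0 0 0.003"

```text
time: 28.75
tool_pos: [0.4349, 0.0945, 0.1202]
tool_rot: [0.0, 0.713, 0.701, 0.0]
contact_force: [1.2, 0.8, -0.2]
gripper_width: 0.493
grasp_force: 60.9
```

Emit:
jog_arm:
  motion: "0 0 0 0.068 0 0 0; 0 0 0 0.137 0 0 0; 0 0 0 0.206 0 0 0; 0 0 0 0.274 0 0 0; 0 0 0 0.274 0 0 0"

```text
time: 29.38
tool_pos: [0.4341, 0.0944, -0.0183]
tool_rot: [-0.001, 0.713, 0.701, -0.001]
contact_force: [0.4, -1.1, -0.9]
gripper_width: 0.492
grasp_force: 73.1
```

```bash
python3 - <<'E'
from h import *
f=grab_frame("scene");P=cloud(f)
m=(abs(P[...,0]-.4345)<.06)&(abs(P[...,1]-.0955)<.018);q=P[m]
for z in np.arange(0,.07,.006):
    k=q[(q[:,2]>=z)&(q[:,2]<z+.006)]
    if len(k):print(round(z,3),len(k),np.round(k[:,0].min()*1000),np.round(k[:,0].max()*1000))
s=state();print(s["tool_pos"],s["contact_force"],s["gripper_width"],s["grasp_force"])
from pl import *
pick([.5655,-.0195],-.03,.020);place([.4345,.0255],-.016,-.0245)
E
```

```text
0.0 90 452.0 478.0
0.006 49 375.0 494.0
0.012 36 376.0 490.0
0.018 26 375.0 462.0
0.024 23 453.0 464.0
0.03 67 415.0 469.0
0.036 42 407.0 473.0
0.042 24 460.0 474.0
0.048 18 461.0 472.0
0.054 4 468.0 469.0
0.06 2 408.0 474.0
0.066 8 411.0 487.0
[ 0.43434452  0.09443592 -0.01769613] [-0.50434868  0.36977974 -0.65063339] 0.49084243316374143 73.13390493392944
75 -0.045 0.053 0 0 0 0.002; 75 -0.09 0.106 0 0 0 0.004; 75 -0.135 0.16 0 0 0 0.006; 75 -0.18 0.213 0 0 0 0.007; 75 -0.226 0.266 0 0 0 0.009
end [ 0.5655 -0.0197  0.12  ] -0.0295
-down
75 0 0 0.067 0 0 0; 75 0 0 0.133 0 0 0; 75 0 0 0.2 0 0 0; 75 0 0 0.2 0 0 0; 75 0 0 0.2 0 0 0
end [ 0.5655 -0.0197  0.02  ] -0.0295
-lift
0 0 0 -0.067 0 0 0; 0 0 0 -0.133 0 0 0; 0 0 0 -0.2 0 0 0; 0 0.021 -0.066 -0.2 0 0 -0.002; 0 0.041 -0.132 -0.2 0 0 -0.004
0 0.021 -0.066 0 0 0 -0.003; 0 0.042 -0.132 0 0 0 -0.005; 0 0.042 -0.132 0 0 0 -0.005; 0 0.042 -0.132 0 0 0 -0.005; 0 0.042 -0.132 0 0 0 -0.005
end [0.4346 0.0253 0.12  ] -0.016
-lower
0 0 0 0.072 0 0 0; 0 0 0 0.145 0 0 0; 0 0 0 0.217 0 0 0; 0 0 0 0.289 0 0 0; 0 0 0 0.289 0 0 0
end [ 0.4346  0.0253 -0.0245] -0.016
-release
66 0 0 0 0 0 0; 66 0 0 0 0 0 0; 66 0 0 -0.096 0 0 0; 66 0 0 -0.193 0 0 0; 66 0 0 -0.289 0 0 0
end [0.4346 0.0253 0.12  ] -0.016
```

Emit:
jog_arm:
  motion: "66 0 0 0 0 0 0; 66 0 0 0 0 0 0; 66 0 0 -0.091 0 0 0; 66 0 0 -0.183 0 0 0; 66 0 0 -0.274 0 0 0"

```text
time: 30.05
tool_pos: [0.4341, 0.0948, 0.1218]
tool_rot: [0.0, 0.713, 0.701, 0.0]
contact_force: [0.2, -0.5, 0.1]
gripper_width: 0.661
grasp_force: 0.0
```

Emit:
jog_arm:
  motion: "75 -0.045 0.053 0 0 0 0.002; 75 -0.09 0.106 0 0 0 0.004; 75 -0.135 0.16 0 0 0 0.006; 75 -0.18 0.213 0 0 0 0.007; 75 -0.226 0.266 0 0 0 0.009"

```text
time: 30.68
tool_pos: [0.5661, -0.0213, 0.1204]
tool_rot: [0.0, 0.718, 0.696, 0.0]
contact_force: [-0.1, 0.2, 0.3]
gripper_width: 0.746
grasp_force: 0.0
```

Emit:
jog_arm:
  motion: "75 0 0 0.067 0 0 0; 75 0 0 0.133 0 0 0; 75 0 0 0.2 0 0 0; 75 0 0 0.2 0 0 0; 75 0 0 0.2 0 0 0"

```text
time: 31.3
tool_pos: [0.5662, -0.0207, 0.0215]
tool_rot: [0.001, 0.718, 0.696, 0.001]
contact_force: [-0.2, 0.5, 0.8]
gripper_width: 0.755
grasp_force: 0.0
```

Emit:
jog_arm:
  motion: "0 0 0 0 0 0 0; 0 0 0 0 0 0 0; 0 0 0 0 0 0 0; 0 0 0 0 0 0 0; 0 0 0 0 0 0 0"

```text
time: 31.92
tool_pos: [0.5672, -0.0208, 0.0225]
tool_rot: [0.002, 0.718, 0.696, 0.001]
contact_force: [-0.1, -1.4, 6.4]
gripper_width: 0.497
grasp_force: 63.2
```

Emit:
jog_arm:
  motion: "0 0 0 -0.067 0 0 0; 0 0 0 -0.133 0 0 0; 0 0 0 -0.2 0 0 0; 0 0.021 -0.066 -0.2 0 0 -0.002; 0 0.041 -0.132 -0.2 0 0 -0.004"

```text
time: 32.55
tool_pos: [0.4994, 0.0022, 0.1208]
tool_rot: [0.001, 0.716, 0.698, 0.0]
contact_force: [-0.6, 0.2, 0.7]
gripper_width: 0.504
grasp_force: 62.5
```

Emit:
jog_arm:
  motion: "0 0.021 -0.066 0 0 0 -0.003; 0 0.042 -0.132 0 0 0 -0.005; 0 0.042 -0.132 0 0 0 -0.005; 0 0.042 -0.132 0 0 0 -0.005; 0 0.042 -0.132 0 0 0 -0.005"

```text
time: 33.17
tool_pos: [0.4352, 0.0243, 0.1203]
tool_rot: [0.0, 0.713, 0.701, 0.0]
contact_force: [0.6, -0.8, -0.2]
gripper_width: 0.494
grasp_force: 62.5
```

```bash
python3 - <<'E'
from pl import *
pick([.559,-.0975],-.08,.020);place([.4345,-.0445],-.016,-.0245)
E
```

```text
75 -0.048 0.051 0 0 0 0.009; 75 -0.097 0.101 0 0 0 0.017; 75 -0.145 0.152 0 0 0 0.026; 75 -0.193 0.202 0 0 0 0.034; 75 -0.242 0.253 0 0 0 0.043
end [ 0.5591 -0.0977  0.12  ] -0.0805
-down
75 0 0 0.067 0 0 0; 75 0 0 0.133 0 0 0; 75 0 0 0.2 0 0 0; 75 0 0 0.2 0 0 0; 75 0 0 0.2 0 0 0
end [ 0.5591 -0.0977  0.02  ] -0.0805
-lift
0 0 0 -0.067 0 0 0; 0 0 0 -0.133 0 0 0; 0 0 0 -0.2 0 0 0; 0 0.022 -0.064 -0.2 0 0 -0.011; 0 0.043 -0.129 -0.2 0 0 -0.022
0 0.024 -0.063 0 0 0 -0.01; 0 0.047 -0.127 0 0 0 -0.021; 0 0.047 -0.127 0 0 0 -0.021; 0 0.047 -0.127 0 0 0 -0.021; 0 0.047 -0.127 0 0 0 -0.021
end [ 0.4343 -0.0446  0.12  ] -0.016
-lower
0 0 0 0.072 0 0 0; 0 0 0 0.145 0 0 0; 0 0 0 0.217 0 0 0; 0 0 0 0.289 0 0 0; 0 0 0 0.289 0 0 0
end [ 0.4343 -0.0446 -0.0245] -0.016
-release
66 0 0 0 0 0 0; 66 0 0 0 0 0 0; 66 0 0 -0.096 0 0 0; 66 0 0 -0.193 0 0 0; 66 0 0 -0.289 0 0 0
end [ 0.4343 -0.0446  0.12  ] -0.016
```

Emit:
jog_arm:
  motion: "0 0 0 0.072 0 0 0; 0 0 0 0.145 0 0 0; 0 0 0 0.217 0 0 0; 0 0 0 0.289 0 0 0; 0 0 0 0.289 0 0 0"

```text
time: 33.8
tool_pos: [0.4341, 0.0244, -0.0261]
tool_rot: [-0.001, 0.713, 0.701, -0.001]
contact_force: [-0.4, 0.5, -0.8]
gripper_width: 0.498
grasp_force: 72.3
```

Emit:
jog_arm:
  motion: "66 0 0 0 0 0 0; 66 0 0 0 0 0 0; 66 0 0 -0.096 0 0 0; 66 0 0 -0.193 0 0 0; 66 0 0 -0.289 0 0 0"

```text
time: 34.42
tool_pos: [0.4344, 0.0246, 0.1221]
tool_rot: [0.001, 0.713, 0.701, 0.0]
contact_force: [1.1, -0.5, 0.1]
gripper_width: 0.66
grasp_force: 0.0
```

Emit:
jog_arm:
  motion: "75 -0.048 0.051 0 0 0 0.009; 75 -0.097 0.101 0 0 0 0.017; 75 -0.145 0.152 0 0 0 0.026; 75 -0.193 0.202 0 0 0 0.034; 75 -0.242 0.253 0 0 0 0.043"

```text
time: 35.05
tool_pos: [0.5597, -0.0994, 0.1206]
tool_rot: [0.0, 0.736, 0.678, 0.0]
contact_force: [-0.1, -0.1, 1.2]
gripper_width: 0.75
grasp_force: 0.0
```

Emit:
jog_arm:
  motion: "75 0 0 0.067 0 0 0; 75 0 0 0.133 0 0 0; 75 0 0 0.2 0 0 0; 75 0 0 0.2 0 0 0; 75 0 0 0.2 0 0 0"

```text
time: 35.67
tool_pos: [0.5598, -0.0988, 0.0216]
tool_rot: [0.001, 0.735, 0.678, 0.001]
contact_force: [0.6, -0.0, 0.1]
gripper_width: 0.752
grasp_force: 0.0
```

Emit:
jog_arm:
  motion: "0 0 0 0 0 0 0; 0 0 0 0 0 0 0; 0 0 0 0 0 0 0; 0 0 0 0 0 0 0; 0 0 0 0 0 0 0"

```text
time: 36.3
tool_pos: [0.5608, -0.0991, 0.0226]
tool_rot: [0.002, 0.735, 0.678, 0.001]
contact_force: [0.1, -0.3, 6.8]
gripper_width: 0.498
grasp_force: 63.3
```

Emit:
jog_arm:
  motion: "0 0 0 -0.067 0 0 0; 0 0 0 -0.133 0 0 0; 0 0 0 -0.2 0 0 0; 0 0.022 -0.064 -0.2 0 0 -0.011; 0 0.043 -0.129 -0.2 0 0 -0.022"

```text
time: 36.92
tool_pos: [0.4959, -0.0717, 0.1209]
tool_rot: [0.001, 0.724, 0.69, 0.0]
contact_force: [-0.7, 0.4, -0.8]
gripper_width: 0.5
grasp_force: 62.5
```

Emit:
jog_arm:
  motion: "0 0.024 -0.063 0 0 0 -0.01; 0 0.047 -0.127 0 0 0 -0.021; 0 0.047 -0.127 0 0 0 -0.021; 0 0.047 -0.127 0 0 0 -0.021; 0 0.047 -0.127 0 0 0 -0.021"

```text
time: 37.55
tool_pos: [0.4347, -0.0456, 0.1203]
tool_rot: [0.0, 0.713, 0.701, 0.0]
contact_force: [0.2, 0.7, -0.2]
gripper_width: 0.494
grasp_force: 62.5
```

Emit:
jog_arm:
  motion: "0 0 0 0.072 0 0 0; 0 0 0 0.145 0 0 0; 0 0 0 0.217 0 0 0; 0 0 0 0.289 0 0 0; 0 0 0 0.289 0 0 0"

```text
time: 38.17
tool_pos: [0.4341, -0.0456, -0.0256]
tool_rot: [-0.001, 0.713, 0.701, -0.001]
contact_force: [-0.3, -0.4, -0.8]
gripper_width: 0.502
grasp_force: 70.9
```

Emit:
jog_arm:
  motion: "66 0 0 0 0 0 0; 66 0 0 0 0 0 0; 66 0 0 -0.096 0 0 0; 66 0 0 -0.193 0 0 0; 66 0 0 -0.289 0 0 0"

```text
time: 38.8
tool_pos: [0.4339, -0.0453, 0.1219]
tool_rot: [0.0, 0.713, 0.701, 0.0]
contact_force: [1.0, 0.1, -0.2]
gripper_width: 0.662
grasp_force: 0.0
```

Emit:
jog_arm:
  motion: "60 0 -0.06 -0.02 0 0 0; 60 0 -0.06 -0.02 0 0 0; 60 0 -0.06 -0.02 0 0 0; 60 0 -0.06 -0.02 0 0 0; 60 0 -0.06 -0.02 0 0 0"

```text
time: 39.42
tool_pos: [0.4038, -0.0446, 0.1292]
tool_rot: [-0.001, 0.713, 0.701, -0.0]
contact_force: [0.0, -0.2, -0.2]
gripper_width: 0.601
grasp_force: 0.0
```

```bash
python3 - <<'E'
from h import *
for c in("top","scene"):
    f=grab_frame(c);P=cloud(f)
    print(c,"cauls",rect(P,None,.027,.042,(.36,.51,-.09,.14),15))
    print("onneck",rect(P,None,.07,.084,(.5,.65,-.2,.2)))
    print("block",rect(P,None,.018,.03,(.35,.5,-.4,-.13)),"handle",rect(P,None,.055,.075,(.35,.5,-.4,-.13)))
    for t in("block","handle_mid","pad"):print(t,[(np.round(r["at"],3).tolist(),round(float(r["p"]),2)) for r in place_of(c,t)[:2]])
    if c=="scene":cv2.imwrite("pics/s4.png",cv2.resize(f["color"][170:360,160:480,::-1],None,fx=2.4,fy=2.4))
s=state();print(s["tool_pos"])
E
```

```text
top cauls [(246, [434.6, 95.9], [38.0, 42.0], 89.6, [434.1, 95.3, 33.5])]
onneck []
block [(443, [450.2, -246.7], [120.0, 35.0], 89.2, [449.0, -244.1, 24.3])] handle [(185, [451.2, -246.3], [59.0, 18.0], 89.1, [450.9, -246.1, 65.3])]
block [([0.446, -0.248, 0.0], 0.89), ([0.433, 0.098, 0.018], 0.48)]
handle_mid [([0.449, -0.248, 0.049], 0.52), ([0.574, 0.236, 0.084], 0.23)]
pad [([0.437, -0.245, -0.004], 0.66), ([0.453, -0.247, 0.049], 0.45)]
scene cauls [(252, [436.2, -45.7], [40.0, 51.0], 87.7, [439.8, -45.6, 33.5]), (252, [437.1, 24.2], [40.0, 49.0], 90.0, [439.7, 24.1, 33.1]), (251, [436.5, 95.1], [40.0, 50.0], 88.7, [439.3, 94.4, 33.2])]
onneck []
block [(562, [455.0, -248.5], [121.0, 46.0], 88.4, [457.8, -246.8, 24.6])] handle [(244, [454.0, -247.6], [60.0, 27.0], 88.8, [456.6, -247.1, 63.7])]
block [([0.45, -0.243, 0.005], 0.78)]
handle_mid [([0.449, -0.246, 0.048], 0.91)]
pad [([0.237, -0.274, 0.001], 0.72), ([0.439, -0.244, 0.004], 0.65)]
[ 0.40394798 -0.04475098  0.12988164]
```

View pics/s4.png

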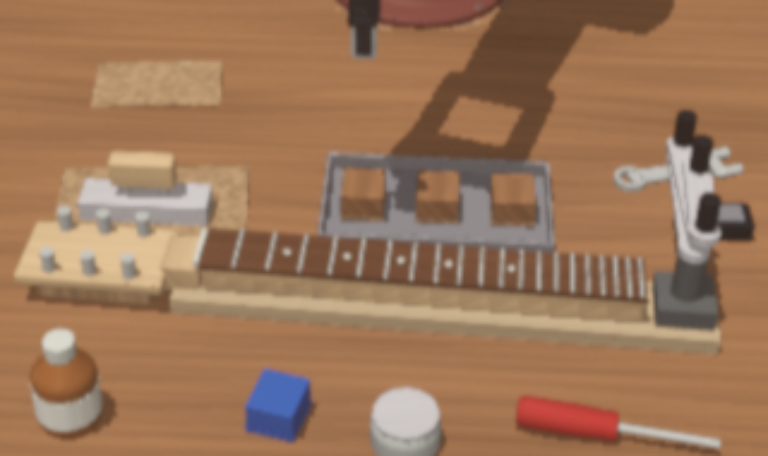

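All three cauls sit in the tray at crop (362,195), (438,197) and (514,198), and the fretboard is clear. Next I'll grip the block's handle.

```bash
python3 - <<'E'
from pl import *
B=[.451,-.2465]
plan([(6,50,[*B,.12],-.014),(4,50,[*B,.12],-.014),(4,50,[*B,.001],-.014),(1,50,[*B,.001],-.014)],start=[.4043,-.0441,.13,-.016])
E
```

```text
50 -0.067 0.017 0.003 0 0 0; 50 -0.134 0.033 0.007 0 0 0; 50 -0.202 0.05 0.01 0 0 -0.001; 50 -0.269 0.067 0.013 0 0 -0.001; 50 -0.336 0.083 0.017 0 0 -0.001
50 -0.067 0.017 0.003 0 0 0; 50 -0.067 0.017 0.003 0 0 0; 50 -0.067 0.017 0.003 0 0 0; 50 -0.067 0.017 0.003 0 0 0; 50 -0.067 0.017 0.003 0 0 0
50 0 0 0.06 0 0 0; 50 0 0 0.119 0 0 0; 50 0 0 0.178 0 0 0; 50 0 0 0.238 0 0 0; 50 0 0 0.238 0 0 0
end [ 0.4511 -0.2464  0.001 ] -0.0145
```

Emit:
jog_arm:
  motion: "50 -0.067 0.017 0.003 0 0 0; 50 -0.134 0.033 0.007 0 0 0; 50 -0.202 0.05 0.01 0 0 -0.001; 50 -0.269 0.067 0.013 0 0 -0.001; 50 -0.336 0.083 0.017 0 0 -0.001"

```text
time: 40.45
tool_pos: [0.4428, -0.2147, 0.1214]
tool_rot: [0.0, 0.713, 0.702, 0.0]
contact_force: [-0.3, 0.1, 0.8]
gripper_width: 0.502
grasp_force: 0.0
```

Emit:
jog_arm:
  motion: "50 -0.067 0.017 0.003 0 0 0; 50 -0.067 0.017 0.003 0 0 0; 50 -0.067 0.017 0.003 0 0 0; 50 -0.067 0.017 0.003 0 0 0; 50 -0.067 0.017 0.003 0 0 0"

```text
time: 41.08
tool_pos: [0.4506, -0.2463, 0.12]
tool_rot: [0.0, 0.712, 0.702, 0.0]
contact_force: [-0.1, -0.1, 0.1]
gripper_width: 0.499
grasp_force: 0.0
```

Emit:
jog_arm:
  motion: "50 0 0 0.06 0 0 0; 50 0 0 0.119 0 0 0; 50 0 0 0.178 0 0 0; 50 0 0 0.238 0 0 0; 50 0 0 0.238 0 0 0"

```text
time: 41.7
tool_pos: [0.4485, -0.2451, -0.0016]
tool_rot: [-0.003, 0.712, 0.702, -0.0]
contact_force: [-0.8, 0.6, 0.6]
gripper_width: 0.499
grasp_force: 0.0
```

Emit:
jog_arm:
  motion: "0 0 0 0 0 0 0; 0 0 0 0 0 0 0; 0 0 0 0 0 0 0; 0 0 0 0 0 0 0; 0 0 0 0 0 0 0"

```text
time: 42.32
tool_pos: [0.4516, -0.2477, 0.0018]
tool_rot: [0.001, 0.713, 0.702, 0.0]
contact_force: [1.5, 0.2, 1.7]
gripper_width: 0.222
grasp_force: 61.3
```

```bash
python3 - <<'E'
from h import *
f=grab_frame("scene");P=cloud(f)
for y0,y1 in((-.30,-.28),(-.256,-.236)):
  q=P[(P[...,1]>y0)&(P[...,1]<y1)&(abs(P[...,0]-.45)<.05)]
  for z in np.arange(0.01,.09,.006):
    k=q[(q[:,2]>=z)&(q[:,2]<z+.006)]
    if len(k):print(round(z,3),len(k),np.round(k[:,0].min()*1000),np.round(k[:,0].max()*1000))
print("block",rect(P,None,.018,.03,(.35,.5,-.4,-.13)),"handle",rect(P,None,.05,.067,(.35,.5,-.4,-.13)))
s=state();print(s["tool_pos"],s["contact_force"],s["gripper_width"],s["grasp_force"])
E
```

```text
0.01 7 467.0 471.0
0.016 19 441.0 471.0
0.022 82 434.0 476.0
0.028 8 439.0 471.0
0.01 3 467.0 471.0
0.016 18 466.0 473.0
0.022 68 445.0 475.0
0.028 2 466.0 468.0
0.04 15 459.0 470.0
0.046 11 462.0 475.0
0.052 22 463.0 477.0
0.058 30 442.0 479.0
0.064 31 439.0 479.0
0.07 20 438.0 477.0
0.076 10 436.0 477.0
0.082 10 436.0 485.0
0.088 25 426.0 494.0
block [(552, [454.9, -248.5], [43.0, 121.0], 0.6, [458.4, -246.9, 24.5])] handle [(200, [460.7, -247.0], [36.0, 60.0], 12.1, [462.9, -243.5, 60.0])]
[ 0.45147857 -0.24763358  0.00167718] [2.80266516 0.44510698 0.66747901] 0.22560680975394287 61.35103225708008
```

```bash
python3 - <<'E'
from pl import *
S=[.5557,-.111]
plan([(4,0,[.4511,-.2464,.125],-.0145),(6,0,[*S,.125],-.056)])
plan([(5,0,[*S,.055],-.056)])
E
```

```text
0 0 0 -0.062 0 0 0; 0 0 0 -0.124 0 0 0; 0 0 0 -0.186 0 0 0; 0 0 0 -0.248 0 0 0; 0 0.046 0.034 -0.248 0 0 0.005
0 0.045 0.034 0 0 0 0.004; 0 0.091 0.068 0 0 0 0.009; 0 0.137 0.102 0 0 0 0.013; 0 0.183 0.136 0 0 0 0.018; 0 0.229 0.169 0 0 0 0.023
end [ 0.5555 -0.111   0.125 ] -0.0565
0 0 0 0.028 0 0 0; 0 0 0 0.056 0 0 0; 0 0 0 0.084 0 0 0; 0 0 0 0.112 0 0 0; 0 0 0 0.14 0 0 0
end [ 0.5555 -0.111   0.055 ] -0.0565
```

Emit:
jog_arm:
  motion: "0 0 0 -0.062 0 0 0; 0 0 0 -0.124 0 0 0; 0 0 0 -0.186 0 0 0; 0 0 0 -0.248 0 0 0; 0 0.046 0.034 -0.248 0 0 0.005"

```text
time: 43.0
tool_pos: [0.4682, -0.2258, 0.1271]
tool_rot: [0.002, 0.716, 0.698, -0.0]
contact_force: [0.6, 0.6, -3.6]
gripper_width: 0.222
grasp_force: 62.7
```

Emit:
jog_arm:
  motion: "0 0.045 0.034 0 0 0 0.004; 0 0.091 0.068 0 0 0 0.009; 0 0.137 0.102 0 0 0 0.013; 0 0.183 0.136 0 0 0 0.018; 0 0.229 0.169 0 0 0 0.023"

```text
time: 43.62
tool_pos: [0.5538, -0.1108, 0.1229]
tool_rot: [-0.002, 0.727, 0.686, -0.001]
contact_force: [0.1, -0.2, -3.4]
gripper_width: 0.219
grasp_force: 62.7
```

Emit:
jog_arm:
  motion: "0 0 0 0.028 0 0 0; 0 0 0 0.056 0 0 0; 0 0 0 0.084 0 0 0; 0 0 0 0.112 0 0 0; 0 0 0 0.14 0 0 0"

```text
time: 44.25
tool_pos: [0.5546, -0.1121, 0.0538]
tool_rot: [-0.0, 0.727, 0.686, -0.0]
contact_force: [-0.4, 0.2, -3.0]
gripper_width: 0.224
grasp_force: 62.8
```

```bash
python3 - <<'E'
from h import *
for c in("top","scene"):
    f=grab_frame(c);P=cloud(f)
    print(c,"block",rect(P,None,.07,.09,(.5,.65,-.25,.05),15))
    print([(np.round(r["at"],3).tolist(),round(float(r["p"]),2)) for r in place_of(c,"block")[:2]])
    if c=="scene":
      cv2.imwrite("pics/s5.png",cv2.resize(f["color"][170:330,180:420,::-1],None,fx=3,fy=3))
s=state();print(s["tool_pos"],s["contact_force"],s["ft_torque"],s["gripper_width"],s["grasp_force"])
E
```

```text
top block [(110, [555.4, -78.0], [38.0, 34.0], 88.8, [550.0, -74.5, 74.9]), (25, [536.8, -150.7], [25.0, 6.0], 82.8, [536.6, -152.1, 73.8])]
[([0.55, -0.115, 0.05], 0.49)]
scene block [(639, [555.1, -112.4], [120.0, 41.0], 87.9, [558.9, -111.5, 74.3])]
[([0.555, -0.11, 0.055], 0.68)]
[ 0.55484829 -0.11186243  0.05460437] [ 0.14324502 -0.68307573 -2.88568942] [ 0.03958127 -0.00983509 -0.07189533] 0.21775103905416424 62.53735899925232
```

View pics/s5.png

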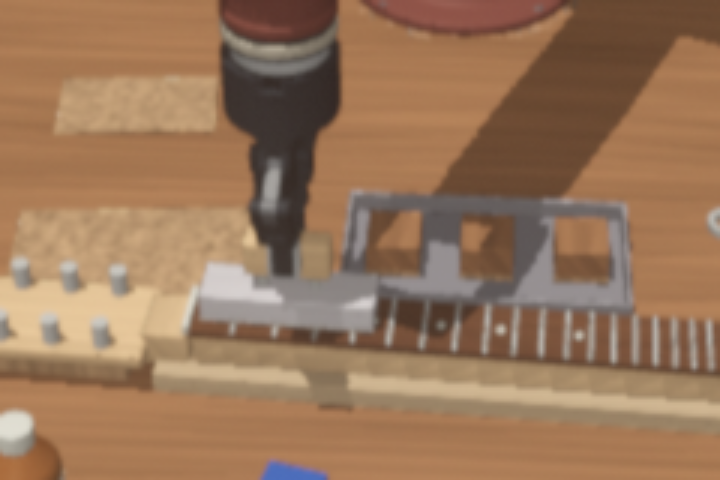

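The block hangs over the nut end at crop (290,295), with its left end just inside the nut at (190,310). I'll lower it gently.

Emit:
jog_arm:
  motion: "0 -0.002 0 0.004 0 0 0; 0 -0.004 0.001 0.008 0 0 0; 0 -0.004 0.001 0.012 0 0 0; 0 -0.004 0.001 0.016 0 0 0; 0 -0.004 0.001 0.016 0 0 0"

```text
time: 45.08
tool_pos: [0.5559, -0.1141, 0.0477]
tool_rot: [0.001, 0.727, 0.687, 0.0]
contact_force: [-2.3, 0.1, 2.6]
gripper_width: 0.219
grasp_force: 63.6
```

```bash
python3 -c "
from plant import *
s=state();print(s['tool_pos'],s['contact_force'],s['ft_torque'])"
```

```text
[ 0.55587217 -0.11409854  0.04773073] [-2.29572832  0.08368911  2.56567486] [-0.09075699  0.30252219 -0.00886362]
```

Emit:
jog_arm:
  motion: "0 0 0 0.003 0 0 0; 0 0 0 0.006 0 0 0; 0 0 0 0.01 0 0 0; 0 0 0 0.01 0 0 0; 0 0 0 0.01 0 0 0"

```text
time: 45.7
tool_pos: [0.5559, -0.1141, 0.0432]
tool_rot: [0.0, 0.727, 0.687, 0.0]
contact_force: [-3.8, 0.1, 8.0]
gripper_width: 0.222
grasp_force: 64.4
```

```bash
python3 - <<'E'
from h import *
s=state();print(s['tool_pos'],s['contact_force'],s['ft_torque'])
f=grab_frame("scene");P=cloud(f)
print("block",rect(P,None,.066,.077,(.5,.65,-.25,.05),15))
k=(P[...,2]>.067)&(P[...,2]<.077)&(P[...,0]>.53)&(P[...,0]<.58)
for y in(-.165,-.14,-.08,-.06):
    q=P[k&(abs(P[...,1]-y)<.006)];print(y,np.round(np.median(q,0)*1000,1),len(q))
from pl import *
plan([(50,0,[.5695,.145,.042],-.0565)],start=[.5555,-.113,.042,-.0565])
E
```

```text
[ 0.55589069 -0.11409725  0.04320442] [-3.76478535  0.10536844  7.95551353] [0.09219556 0.65931855 0.0151505 ]
block [(584, [558.1, -115.2], [121.0, 39.0], 87.2, [563.2, -113.2, 71.5])]
-0.165 [ 556.2 -165.6   71.8] 72
-0.14 [ 569.3 -140.    71.8] 43
-0.08 [562.2 -80.   72.1] 73
-0.06 [561.9 -60.7  71.4] 71
0 0.01 0 0 0 0 0; 0 0.021 0 0 0 0 0; 0 0.031 0 0 0 0 0; 0 0.041 0 0 0 0 0; 0 0.052 0 0 0 0 0
0 0.01 0 0 0 0 0; 0 0.02 0 0 0 0 0; 0 0.031 0 0 0 0 0; 0 0.041 0 0 0 0 0; 0 0.051 0 0 0 0 0
0 0.011 0 0 0 0 0; 0 0.021 0 0 0 0 0; 0 0.031 0 0 0 0 0; 0 0.042 0 0 0 0 0; 0 0.052 0 0 0 0 0
0 0.01 0 0 0 0 0; 0 0.021 0 0 0 0 0; 0 0.031 0 0 0 0 0; 0 0.041 0 0 0 0 0; 0 0.052 0 0 0 0 0
0 0.01 0 0 0 0 0; 0 0.02 -0.001 0 0 0 0; 0 0.031 -0.001 0 0 0 0; 0 0.041 -0.001 0 0 0 0; 0 0.051 -0.001 0 0 0 0
0 0.011 0 0 0 0 0; 0 0.021 0 0 0 0 0; 0 0.031 0 0 0 0 0; 0 0.042 0 0 0 0 0; 0 0.052 0 0 0 0 0
0 0.01 0 0 0 0 0; 0 0.021 0 0 0 0 0; 0 0.031 0 0 0 0 0; 0 0.041 0 0 0 0 0; 0 0.052 0 0 0 0 0
0 0.01 0 0 0 0 0; 0 0.02 0 0 0 0 0; 0 0.031 0 0 0 0 0; 0 0.041 0 0 0 0 0; 0 0.051 0 0 0 0 0
0 0.011 0 0 0 0 0; 0 0.021 0 0 0 0 0; 0 0.031 0 0 0 0 0; 0 0.042 0 0 0 0 0; 0 0.052 0 0 0 0 0
0 0.01 0 0 0 0 0; 0 0.021 0 0 0 0 0; 0 0.031 0 0 0 0 0; 0 0.041 0 0 0 0 0; 0 0.052 0 0 0 0 0
end [0.5696 0.1451 0.042 ] -0.0565
```

Tool force is 8 N, so about 10 N on the frets, and the block is flat. Now the stroke.

Emit:
jog_arm:
  motion: "0 0.01 0 0 0 0 0; 0 0.021 0 0 0 0 0; 0 0.031 0 0 0 0 0; 0 0.041 0 0 0 0 0; 0 0.052 0 0 0 0 0"

```text
time: 46.38
tool_pos: [0.5592, -0.0898, 0.0442]
tool_rot: [0.003, 0.727, 0.686, 0.0]
contact_force: [-0.3, -4.9, 7.1]
gripper_width: 0.225
grasp_force: 64.1
```

Emit:
jog_arm:
  motion: "0 0.01 0 0 0 0 0; 0 0.02 0 0 0 0 0; 0 0.031 0 0 0 0 0; 0 0.041 0 0 0 0 0; 0 0.051 0 0 0 0 0"

```text
time: 47.0
tool_pos: [0.5607, -0.0642, 0.0442]
tool_rot: [0.003, 0.727, 0.686, 0.001]
contact_force: [-0.2, -4.6, 7.1]
gripper_width: 0.223
grasp_force: 64.1
```

Emit:
jog_arm:
  motion: "0 0.011 0 0 0 0 0; 0 0.021 0 0 0 0 0; 0 0.031 0 0 0 0 0; 0 0.042 0 0 0 0 0; 0 0.052 0 0 0 0 0"

```text
time: 47.62
tool_pos: [0.5621, -0.0381, 0.0441]
tool_rot: [0.003, 0.727, 0.686, 0.001]
contact_force: [0.5, -5.1, 6.8]
gripper_width: 0.223
grasp_force: 64.1
```

Emit:
jog_arm:
  motion: "0 0.01 0 0 0 0 0; 0 0.021 0 0 0 0 0; 0 0.031 0 0 0 0 0; 0 0.041 0 0 0 0 0; 0 0.052 0 0 0 0 0"

```text
time: 48.25
tool_pos: [0.5636, -0.0121, 0.044]
tool_rot: [0.003, 0.727, 0.686, 0.001]
contact_force: [-0.7, -4.4, 6.9]
gripper_width: 0.218
grasp_force: 64.0
```

Emit:
jog_arm:
  motion: "0 0.01 0 0 0 0 0; 0 0.02 -0.001 0 0 0 0; 0 0.031 -0.001 0 0 0 0; 0 0.041 -0.001 0 0 0 0; 0 0.051 -0.001 0 0 0 0"

```text
time: 48.88
tool_pos: [0.5646, 0.0135, 0.044]
tool_rot: [0.003, 0.727, 0.686, 0.001]
contact_force: [-1.0, -5.2, 7.9]
gripper_width: 0.223
grasp_force: 64.0
```

Emit:
jog_arm:
  motion: "0 0.011 0 0 0 0 0; 0 0.021 0 0 0 0 0; 0 0.031 0 0 0 0 0; 0 0.042 0 0 0 0 0; 0 0.052 0 0 0 0 0"

```text
time: 49.5
tool_pos: [0.5661, 0.0396, 0.044]
tool_rot: [0.003, 0.727, 0.686, 0.001]
contact_force: [-0.4, -5.3, 7.6]
gripper_width: 0.225
grasp_force: 64.0
```

Emit:
jog_arm:
  motion: "0 0.01 0 0 0 0 0; 0 0.021 0 0 0 0 0; 0 0.031 0 0 0 0 0; 0 0.041 0 0 0 0 0; 0 0.052 0 0 0 0 0"

```text
time: 50.12
tool_pos: [0.5675, 0.0655, 0.0439]
tool_rot: [0.003, 0.727, 0.686, 0.001]
contact_force: [-0.3, -4.6, 7.2]
gripper_width: 0.219
grasp_force: 64.0
```

Emit:
jog_arm:
  motion: "0 0.01 0 0 0 0 0; 0 0.02 0 0 0 0 0; 0 0.031 0 0 0 0 0; 0 0.041 0 0 0 0 0; 0 0.051 0 0 0 0 0"

```text
time: 50.75
tool_pos: [0.569, 0.0911, 0.0439]
tool_rot: [0.003, 0.727, 0.686, 0.001]
contact_force: [-0.2, -5.7, 7.8]
gripper_width: 0.223
grasp_force: 64.1
```

Emit:
jog_arm:
  motion: "0 0.011 0 0 0 0 0; 0 0.021 0 0 0 0 0; 0 0.031 0 0 0 0 0; 0 0.042 0 0 0 0 0; 0 0.052 0 0 0 0 0"

```text
time: 51.38
tool_pos: [0.5704, 0.1172, 0.0438]
tool_rot: [0.002, 0.727, 0.686, 0.001]
contact_force: [0.0, -5.3, 7.4]
gripper_width: 0.223
grasp_force: 64.1
```

Emit:
jog_arm:
  motion: "0 0.01 0 0 0 0 0; 0 0.021 0 0 0 0 0; 0 0.031 0 0 0 0 0; 0 0.041 0 0 0 0 0; 0 0.041 0 0 0 0 0"

```text
time: 52.0
tool_pos: [0.5716, 0.1383, 0.0439]
tool_rot: [0.002, 0.727, 0.687, 0.001]
contact_force: [0.4, -2.8, 7.6]
gripper_width: 0.222
grasp_force: 64.1
```

```bash
python3 - <<'E'
from h import *
s=state();print(s['tool_pos'],s['contact_force'],s['ft_torque'])
for c in("scene","top"):
    f=grab_frame(c);P=cloud(f)
    print("block",rect(P,None,.066,.077,(.5,.65,-.0,.25),15),[(np.round(r["at"],3).tolist(),round(float(r["p"]),2)) for r in place_of(c,"block")[:2]])
    if c=="scene":
        cv2.imwrite("pics/s6.png",cv2.resize(f["color"][170:330,280:500,::-1],None,fx=3,fy=3))
        k=(P[...,2]>.066)&(P[...,2]<.077)&(P[...,0]>.53)&(P[...,0]<.6)
        for y in(.09,.11,.16,.18):
            q=P[k&(abs(P[...,1]-y)<.006)];print(y,np.round(np.median(q,0)*1000,1),len(q))
E
```

```text
[0.57164866 0.138298   0.04391363] [ 0.44537908 -2.8154146   7.58589489] [-0.5285228   0.01001713  0.02361243]
block [(630, [572.4, 137.5], [120.0, 44.0], 87.6, [578.9, 136.7, 71.3]), (54, [584.7, 233.3], [26.0, 16.0], 74.4, [585.5, 233.1, 71.4])] [([0.571, 0.139, 0.051], 0.75)]
0.09 [572.2  89.8  71.5] 79
0.11 [580.5 108.8  71.7] 56
0.16 [585.6 160.2  71.7] 50
0.18 [577.5 179.9  71. ] 83
block [(164, [567.4, 94.7], [32.0, 36.0], 85.1, [567.7, 94.3, 71.2])] [([0.567, 0.137, 0.048], 0.46)]
```

View pics/s6.png

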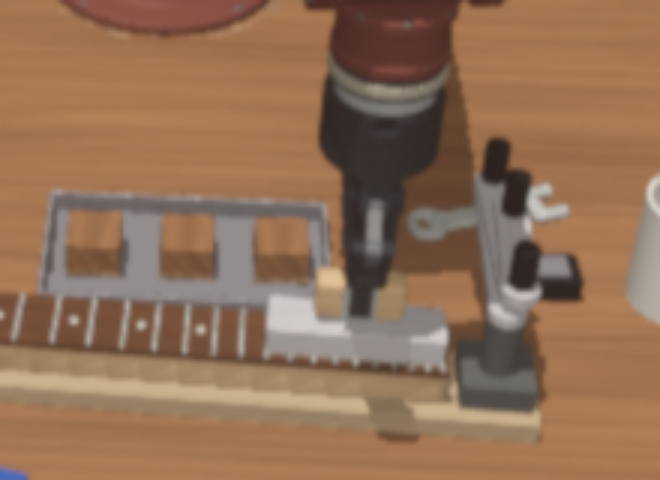

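The block is at the heel end with its right end at crop (447,345), flush with the board's end. Force stayed steady at 7–8 N through the stroke. Now I'll return it to the pad.

```bash
python3 - <<'E'
from pl import *
D=[.4375,-.245]
plan([(4,0,[.5693,.1396,.125],-.0565),(11,0,[*D,.125],.08)],start=[.5693,.1396,.042,-.0565])
print("low");plan([(5,0,[*D,.02],.08),(4,0,[*D,.001],.08),(1,0,[*D,.001],.08)])
print("rel");plan([(2,50,[*D,.001],.08),(3,50,[*D,.12],.08)])
plan([(5,50,[.40,-.10,.15],.0)])
E
```

```text
0 0 0 -0.041 0 0 0; 0 0 0 -0.083 0 0 0; 0 0 0 -0.124 0 0 0; 0 0 0 -0.166 0 0 0; 0 -0.071 -0.02 -0.166 0 0 -0.008
0 -0.071 -0.021 0 0 0 -0.009; 0 -0.142 -0.042 0 0 0 -0.017; 0 -0.213 -0.062 0 0 0 -0.025; 0 -0.284 -0.083 0 0 0 -0.033; 0 -0.355 -0.104 0 0 0 -0.042
0 -0.069 -0.025 0 0 0 -0.008; 0 -0.139 -0.051 0 0 0 -0.016; 0 -0.208 -0.076 0 0 0 -0.024; 0 -0.278 -0.101 0 0 0 -0.033; 0 -0.347 -0.126 0 0 0 -0.041
end [ 0.4377 -0.2449  0.125 ] 0.08
low
0 0 0 0.042 0 0 0; 0 0 0 0.084 0 0 0; 0 0 0 0.126 0 0 0; 0 0 0 0.168 0 0 0; 0 0 0 0.21 0 0 0
0 0 0 0.01 0 0 0; 0 0 0 0.019 0 0 0; 0 0 0 0.029 0 0 0; 0 0 0 0.038 0 0 0; 0 0 0 0.038 0 0 0
end [ 0.4377 -0.2449  0.001 ] 0.08
rel
50 0 0 0 0 0 0; 50 0 0 0 0 0 0; 50 0 0 -0.079 0 0 0; 50 0 0 -0.159 0 0 0; 50 0 0 -0.238 0 0 0
end [ 0.4377 -0.2449  0.12  ] 0.08
50 0.059 -0.01 -0.012 0 0 0.011; 50 0.118 -0.021 -0.024 0 0 0.021; 50 0.177 -0.031 -0.036 0 0 0.032; 50 0.236 -0.042 -0.048 0 0 0.043; 50 0.295 -0.052 -0.06 0 0 0.053
end [ 0.4  -0.1   0.15] 0.0005
```

Emit:
jog_arm:
  motion: "0 0 0 -0.041 0 0 0; 0 0 0 -0.083 0 0 0; 0 0 0 -0.124 0 0 0; 0 0 0 -0.166 0 0 0; 0 -0.071 -0.02 -0.166 0 0 -0.008"

```text
time: 52.82
tool_pos: [0.5596, 0.105, 0.1288]
tool_rot: [0.002, 0.722, 0.692, 0.002]
contact_force: [-0.9, -0.8, -3.0]
gripper_width: 0.217
grasp_force: 63.2
```

Emit:
jog_arm:
  motion: "0 -0.071 -0.021 0 0 0 -0.009; 0 -0.142 -0.042 0 0 0 -0.017; 0 -0.213 -0.062 0 0 0 -0.025; 0 -0.284 -0.083 0 0 0 -0.033; 0 -0.355 -0.104 0 0 0 -0.042"

```text
time: 53.45
tool_pos: [0.497, -0.0721, 0.1259]
tool_rot: [0.0, 0.701, 0.713, 0.0]
contact_force: [0.9, -0.4, -2.7]
gripper_width: 0.22
grasp_force: 63.0
```

Emit:
jog_arm:
  motion: "0 -0.069 -0.025 0 0 0 -0.008; 0 -0.139 -0.051 0 0 0 -0.016; 0 -0.208 -0.076 0 0 0 -0.024; 0 -0.278 -0.101 0 0 0 -0.033; 0 -0.347 -0.126 0 0 0 -0.041"

```text
time: 54.08
tool_pos: [0.4371, -0.2468, 0.1259]
tool_rot: [0.0, 0.678, 0.735, 0.0]
contact_force: [0.1, -0.6, -3.4]
gripper_width: 0.224
grasp_force: 62.9
```

Emit:
jog_arm:
  motion: "0 0 0 0.042 0 0 0; 0 0 0 0.084 0 0 0; 0 0 0 0.126 0 0 0; 0 0 0 0.168 0 0 0; 0 0 0 0.21 0 0 0"

```text
time: 54.7
tool_pos: [0.4378, -0.2458, 0.0203]
tool_rot: [0.0, 0.679, 0.734, 0.0]
contact_force: [-0.1, 0.1, -4.7]
gripper_width: 0.218
grasp_force: 63.1
```

Emit:
jog_arm:
  motion: "0 0 0 0.01 0 0 0; 0 0 0 0.019 0 0 0; 0 0 0 0.029 0 0 0; 0 0 0 0.038 0 0 0; 0 0 0 0.038 0 0 0"

```text
time: 55.32
tool_pos: [0.438, -0.2461, 0.0017]
tool_rot: [0.001, 0.679, 0.734, 0.0]
contact_force: [-0.4, 0.2, 1.2]
gripper_width: 0.22
grasp_force: 63.6
```

Resting on the pad, so I'll release and retreat.

Emit:
jog_arm:
  motion: "50 0 0 0 0 0 0; 50 0 0 0 0 0 0; 50 0 0 -0.079 0 0 0; 50 0 0 -0.159 0 0 0; 50 0 0 -0.238 0 0 0"

```text
time: 55.95
tool_pos: [0.4374, -0.2456, 0.1213]
tool_rot: [0.0, 0.679, 0.734, 0.0]
contact_force: [-0.1, -0.3, -0.4]
gripper_width: 0.502
grasp_force: 0.0
```

Emit:
jog_arm:
  motion: "50 0.059 -0.01 -0.012 0 0 0.011; 50 0.118 -0.021 -0.024 0 0 0.021; 50 0.177 -0.031 -0.036 0 0 0.032; 50 0.236 -0.042 -0.048 0 0 0.043; 50 0.295 -0.052 -0.06 0 0 0.053"

```text
time: 56.58
tool_pos: [0.3996, -0.0998, 0.1503]
tool_rot: [0.0, 0.708, 0.707, 0.0]
contact_force: [-0.6, 0.3, 0.8]
gripper_width: 0.506
grasp_force: 0.0
```

```bash
python3 - <<'E'
from h import *
for c in("top","scene"):
    f=grab_frame(c);P=cloud(f)
    print(c,"block",rect(P,None,.018,.03,(.35,.5,-.4,-.13)),"knobs",rect(P,None,.116,.144,(.4,.65,.2,.3),5))
    print("cauls",rect(P,None,.027,.042,(.36,.51,-.09,.14),15))
    for r in cut_out(c,"pad")[:2]:print("pad",rect(P,r["pixels"],-.01,.008,(.1,.55,-.4,.2),60))
    if c=="scene":cv2.imwrite("pics/s7.png",f["color"][100:380,100:540,::-1])
s=state();print(s["tool_pos"],s["time"])
E
```

```text
top block [(376, [435.1, -269.0], [36.0, 121.0], 4.4, [436.2, -271.8, 24.2])] knobs [(57, [574.6, 241.7], [17.0, 17.0], 63.5, [574.2, 240.8, 136.3]), (53, [495.4, 247.4], [17.0, 16.0], 58.2, [494.4, 246.1, 136.2]), (51, [445.3, 241.5], [17.0, 16.0], 64.9, [444.9, 240.7, 129.2])]
cauls [(248, [434.7, 95.9], [38.0, 43.0], 89.0, [434.0, 95.5, 33.4]), (255, [433.8, 25.8], [40.0, 42.0], 89.1, [433.7, 24.7, 33.6]), (66, [434.2, -33.5], [16.0, 40.0], 88.9, [440.1, -31.2, 33.5])]
pad [(1520, [234.7, -270.8], [82.0, 133.0], 4.6, [234.7, -270.3, 1.6])]
pad [(899, [464.7, -241.7], [52.0, 179.0], 6.9, [470.3, -241.0, 2.3]), (465, [400.9, -286.3], [34.0, 102.0], 5.0, [400.8, -285.8, 2.3])]
scene block [(565, [438.0, -269.5], [46.0, 120.0], 3.1, [442.6, -269.2, 24.4])] knobs [(81, [448.3, 239.9], [20.0, 17.0], 10.2, [451.0, 239.6, 126.7]), (115, [500.9, 245.8], [20.0, 17.0], 2.8, [502.0, 245.4, 131.7]), (129, [578.7, 239.7], [19.0, 17.0], 30.2, [581.5, 239.9, 132.0])]
cauls [(253, [437.0, -45.9], [40.0, 50.0], 88.0, [439.9, -45.6, 33.4]), (250, [436.0, 24.5], [39.0, 53.0], 87.1, [439.7, 24.5, 33.3]), (256, [437.8, 94.4], [50.0, 40.0], 0.8, [440.1, 94.3, 33.3])]
pad [(960, [236.1, -272.0], [90.0, 133.0], 4.6, [237.7, -272.3, 2.3])]
pad [(776, [431.2, -201.6], [111.0, 91.0], 4.0, [434.4, -190.9, 3.0])]
[ 0.4001305  -0.10069875  0.15018502] 56.775
```

View pics/s7.png

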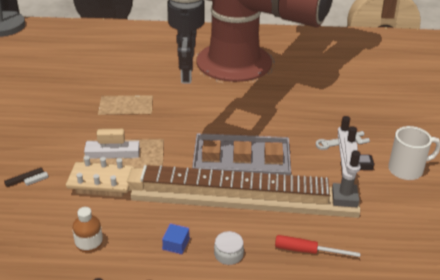

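The block now sits at about (.436,-.269), 24 mm off the pad's centre. It was knocked aside or dragged, which leaves too little margin, so I'll re-grip and re-centre it.

```bash
python3 - <<'E'
from pl import *
B=[.4365,-.269];D=[.4375,-.2445]
plan([(5,50,[*B,.12],.08),(4,50,[*B,.001],.08),(1,50,[*B,.001],.08)])
print("close; move");plan([(2,0,[*B,.02],.08),(2,0,[*D,.02],.08),(1,0,[*D,.02],.08),(4,0,[*D,.001],.08),(1,0,[*D,.001],.08)])
print("rel");plan([(3,50,[*D,.001],.08),(4,50,[*D,.12],.08),(3,50,[.41,-.15,.15],.05)])
E
```

```text
50 -0.068 0.015 0.012 0 0 -0.011; 50 -0.135 0.029 0.024 0 0 -0.021; 50 -0.203 0.044 0.036 0 0 -0.032; 50 -0.27 0.058 0.048 0 0 -0.042; 50 -0.338 0.073 0.06 0 0 -0.053
50 0 0 0.06 0 0 0; 50 0 0 0.119 0 0 0; 50 0 0 0.178 0 0 0; 50 0 0 0.238 0 0 0; 50 0 0 0.238 0 0 0
end [ 0.4366 -0.269   0.001 ] 0.08
close; move
0 0 0 -0.019 0 0 0; 0 0 0 -0.038 0 0 0; 0 0.024 0.003 -0.038 0 0 0; 0 0.049 0.006 -0.038 0 0 0; 0 0.049 0.006 -0.038 0 0 0
0 0 0 0.01 0 0 0; 0 0 0 0.019 0 0 0; 0 0 0 0.028 0 0 0; 0 0 0 0.038 0 0 0; 0 0 0 0.038 0 0 0
end [ 0.4376 -0.2443  0.001 ] 0.08
rel
50 0 0 0 0 0 0; 50 0 0 0 0 0 0; 50 0 0 0 0 0 0; 50 0 0 -0.06 0 0 0; 50 0 0 -0.119 0 0 0
50 0 0 -0.06 0 0 0; 50 0 0 -0.119 0 0 0; 50 0.064 -0.013 -0.139 0 0 0.007; 50 0.128 -0.027 -0.159 0 0 0.013; 50 0.192 -0.04 -0.179 0 0 0.02
end [ 0.41   -0.1502  0.15  ] 0.05
```

Emit:
jog_arm:
  motion: "50 -0.068 0.015 0.012 0 0 -0.011; 50 -0.135 0.029 0.024 0 0 -0.021; 50 -0.203 0.044 0.036 0 0 -0.032; 50 -0.27 0.058 0.048 0 0 -0.042; 50 -0.338 0.073 0.06 0 0 -0.053"

```text
time: 57.4
tool_pos: [0.4361, -0.272, 0.1191]
tool_rot: [-0.0, 0.679, 0.734, -0.0]
contact_force: [-0.2, 0.7, 0.4]
gripper_width: 0.499
grasp_force: 0.0
```

Emit:
jog_arm:
  motion: "50 0 0 0.06 0 0 0; 50 0 0 0.119 0 0 0; 50 0 0 0.178 0 0 0; 50 0 0 0.238 0 0 0; 50 0 0 0.238 0 0 0"

```text
time: 58.02
tool_pos: [0.4338, -0.2687, -0.0023]
tool_rot: [-0.003, 0.679, 0.734, -0.0]
contact_force: [-0.7, 0.2, 0.8]
gripper_width: 0.504
grasp_force: 0.0
```

Emit:
jog_arm:
  motion: "0 0 0 0 0 0 0; 0 0 0 0 0 0 0; 0 0 0 0 0 0 0; 0 0 0 0 0 0 0; 0 0 0 0 0 0 0"

```text
time: 58.65
tool_pos: [0.4371, -0.2703, 0.0017]
tool_rot: [0.001, 0.679, 0.734, 0.0]
contact_force: [0.3, -1.4, 1.0]
gripper_width: 0.221
grasp_force: 61.3
```

Emit:
jog_arm:
  motion: "0 0 0 -0.019 0 0 0; 0 0 0 -0.038 0 0 0; 0 0.024 0.003 -0.038 0 0 0; 0 0.049 0.006 -0.038 0 0 0; 0 0.049 0.006 -0.038 0 0 0"

```text
time: 59.28
tool_pos: [0.4368, -0.2433, 0.0191]
tool_rot: [-0.001, 0.678, 0.735, -0.0]
contact_force: [0.4, 0.1, -3.5]
gripper_width: 0.223
grasp_force: 60.7
```

Emit:
jog_arm:
  motion: "0 0 0 0.01 0 0 0; 0 0 0 0.019 0 0 0; 0 0 0 0.028 0 0 0; 0 0 0 0.038 0 0 0; 0 0 0 0.038 0 0 0"

```text
time: 59.9
tool_pos: [0.4373, -0.2451, 0.0011]
tool_rot: [-0.0, 0.679, 0.734, -0.0]
contact_force: [-1.0, 1.4, 1.9]
gripper_width: 0.22
grasp_force: 61.4
```

Emit:
jog_arm:
  motion: "50 0 0 0 0 0 0; 50 0 0 0 0 0 0; 50 0 0 0 0 0 0; 50 0 0 -0.06 0 0 0; 50 0 0 -0.119 0 0 0"

```text
time: 60.52
tool_pos: [0.4371, -0.2448, 0.0608]
tool_rot: [-0.0, 0.679, 0.734, -0.0]
contact_force: [1.0, -0.1, 0.2]
gripper_width: 0.5
grasp_force: 0.0
```

Emit:
jog_arm:
  motion: "50 0 0 -0.06 0 0 0; 50 0 0 -0.119 0 0 0; 50 0.064 -0.013 -0.139 0 0 0.007; 50 0.128 -0.027 -0.159 0 0 0.013; 50 0.192 -0.04 -0.179 0 0 0.02"

```text
time: 61.15
tool_pos: [0.4095, -0.15, 0.1503]
tool_rot: [0.0, 0.69, 0.724, 0.0]
contact_force: [0.7, -0.6, -0.7]
gripper_width: 0.501
grasp_force: 0.0
```

```bash
python3 - <<'E'
from h import *
for c in("top","scene"):
    f=grab_frame(c);P=cloud(f)
    print(c,"block",rect(P,None,.018,.03,(.35,.5,-.4,-.13)),[(np.round(r["at"],3).tolist(),round(float(r["p"]),2)) for r in place_of(c,"block")[:1]])
    for t in "polish pick_tin driver wrench tuner capo mug".split():print(t,[np.round(r["at"],3).tolist() for r in place_of(c,t)[:1]])
s=state();print(s["tool_pos"],s["time"],s["contact_force"])
E
```

```text
top block [(93, [449.4, -281.1], [51.0, 22.0], 75.6, [447.8, -286.1, 24.7])] [([0.561, 0.011, -0.004], 0.6)]
polish [[0.709, -0.266, 0.001]]
pick_tin [[0.723, 0.006, -0.002]]
driver [[0.712, 0.171, -0.003]]
wrench [[0.356, 0.259, -0.002]]
tuner [[0.448, 0.29, 0.001]]
capo [[0.529, -0.443, 0.003]]
mug [[0.45, 0.392, 0.002]]
scene block [(562, [440.1, -243.4], [45.0, 120.0], 6.7, [443.9, -242.8, 24.3])] [([0.433, -0.242, 0.003], 0.71)]
polish [[0.708, -0.262, 0.002]]
pick_tin [[0.723, 0.002, 0.002]]
driver [[0.723, 0.005, 0.003]]
wrench [[0.366, 0.264, -0.007]]
tuner [[0.443, 0.286, -0.005]]
capo [[0.536, -0.444, -0.002]]
mug [[0.45, 0.398, -0.001]]
[ 0.40984133 -0.15090495  0.14988749] 62.05 [-0.96254756 -0.47213581  0.22796877]
```

The block is centred on the pad, the bystanders haven't moved and the arm is clear. I'll hand in.

```bash
python3 -c "
from plant import *
print(job_done())"
```

```text
the job is handed in; nothing more can be done
None
```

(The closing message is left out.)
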